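# Close and light the bread cabinet

### The arm

A 7-joint arm with a two-finger parallel gripper is mounted at the origin on the work surface. World frame = base frame: x ahead of the robot, y to its left, z up, the work surface at z = 0. Lengths are in m, angles in rad, forces in N, time in s.
With the tool pointing down it reaches from about 0.425 to 0.875 m from the base axis. Payload 9.9 kg.
Tool frame: the origin (TCP) lies on the centre line of the jaws, within the pads' length; the fingertips stand 17 mm ahead of it and the grasp point (between the pads) lies 2 mm behind it (manip.tcp_to_tips is the distance from the TCP to the fingertips, in m); z points along the fingers, x is the direction in which the jaws open and shut, and the axes are right-handed (so a half turn about z gives the same grasp; the last joint's range is limited). The gripper opens to 85 mm and grips with 20 to 120 N. Pads are 22 mm wide; open, the fingers measure 114 mm over their backs; the gripper's body (76 mm by 85 mm) begins 54 mm behind the grasp point. The pads swing forward as they close: fully open they stand 13 mm farther back than shut.
Start: joints at [-1.269, 0.576, 0.025, 1.437, -0.015, 1.129, -0.057], TCP at [0.254, 0.625, 0.227] pointing down, gripper open.
Joint ranges: [-2.76, 2.76], [-0.34, 2.15], [-1.52, 1.57], [0.19, 2.46], [-1.09, 4.23], [0.17, 1.99], [-2.82, 2.82]. Speed limits (rad/s): [2.22, 2.22, 3.01, 3.01, 3.14, 3.14, 3.14].

### API

Orientations are given as a unit quaternion [w, x, y, z].
In Python, from station import manip gives the robot as it stands.
- The arm moves only by the tool step_arm, never from a script. Its argument "commands" is a list of rows, each an object of numbers: "claw": the opening, from 0 (shut) to 1 (fully open); "x", "y", "z": the shift along the tool's x, y, z in mm; "wx", "wy", "wz": the turn, a rotation vector about the tool's x, y, z in degrees. In form: [{"claw": .., "x": .., "y": .., "z": .., "wx": .., "wy": .., "wz": ..}, ...]. A call has 1 to 20 rows; each row shifts and turns the commanded pose from where the row before left it, along the tool's axes as they then stand; what a row does not reach is not made up. A row lasts 1/8 s, in which the tool goes at most 62.5 mm and 10.7 degrees, less where a joint would pass 70% of its speed; a pose out of reach is approached as far as the arm can. A call with a gripper value outside its range is refused whole. The fingers move at their own pace and stop on an object; the grip force is fixed at half the most. Time passes only in rows, so rows that do not move let the fingers close. It gives the time, the measured TCP pose, the force and the opening at its end, in the units of the state.
- manip.get_state(): the state, without advancing time (a new reading comes with each control period).
- manip.capture(name): name is "side" or "top" or "wrist"; returns a dict with "pixels" (384x512x3 uint8, red, green, blue), "camera_matrix" (3x3 intrinsics, pixels), "eye" and "rotation" of the camera in the world. Camera axes: x right, y up, looking along -z (the intrinsics and any distortion apply to the point x, -y, -z); pixel columns grow to the right and rows downward; lengths in m; the calibration is good to about 2 mm. A picture is of the moment at which its call begins. There is no depth.
- manip.finish_job(): hands the job in, once; it reports no verdict.
Trained networks look in the newest picture that a camera, given by its name, has taken for a name from the list of things; names that differ only in an ending like _2 or _b are one class to them, and where a whole thing is asked for, a point or a joint stands for the part that bears it (a point fixed in the world has none). Each returns a list of dicts, best first, with "conf" (0 to 1); they miss things now and then, are a little off and sometimes report something else, mostly with a low value. They report only what shows in the picture. A call takes as long as a camera call.
- manip.masks_of(camera, label): "region" (384x512 bool, what is visible of it) and "extent" ([centre column, centre row, width, height] in pixels, round what is visible of it).
The state is a dict: "t": time; "q": joint angles; "joint_velocities": joint speeds; "joint_efforts": joint torques, N m; "position": TCP position; "tcp_rot": TCP orientation; "contact_force": force on the tool from outside, world axes, zero at the start; "wrist_torque": the same for the moment, N m; "finger_gap": finger opening in m.
Only numpy, scipy, OpenCV 4.12 (cv2) and the standard library are available. Lean on these libraries where they do the work, as an engineer would, in place of code of your own. Each camera call takes 0.05 s, during which the arm holds its last target.

### The job

Get the bread cabinet ready: push the tray of bread that is standing out of the doorway fully home against its back stop, with the loaf and the roll still on it, and slide the glass door fully shut. Switch on the clip-on lamp with the red rocker hidden under the overhanging blue lip, by pressing the rocker's front end up from below until it is right over. Leave the other things on the bench where they are.

Things in the scene. Friction and masses are not known exactly. Their poses are not given: they have to be found in the camera images.
- case: Bread cabinet, fixed to the bench, 470 mm wide (y), 295 mm high: grey plinth, steel deck 55 mm above the bench with its front edge at x = -140 mm, glass walls, blue head rail. Origin: centre of its underside; x points from the service side inwards, about world +y; y left as one faces it, z up. Doorway: left half, y = 5 to 215, z = 55 to 260 mm; a fixed pane fills the right half
- lip (a point): Middle of the lower front edge of the overhanging lip of the blue head rail, at cabinet x = -195, y = 0, z = 270 mm. The lip is 25 mm thick (top 295 mm above the bench), runs the full width and overhangs the door's outer face (cabinet x = -137 mm) by 58 mm
- tray_home (a point): Fixed point of the cabinet (x = -115, y = 110, z = 75 mm) where point tray_front lies when the tray is fully home. Two low runners guide the tray towards it; a back stop holds the tray's far end there
- tray: Loose aluminium tray, 220 mm (x) by 160 mm (y), 0.45 kg plus 0.6 kg of bread, sides 12 mm high, front (-x) wall 40 mm high, 3 mm thick. Origin: centre of its underside, on the cabinet deck; axes as the cabinet's; home is x = -5, y = 110 mm in the cabinet. It starts 55 to 100 mm short of home, its front out of the doorway, in the door's way
- tray_front (a point): Middle of the outer face of the tray's front wall, half-way up (20 mm above the tray's underside; the wall's top is 20 mm higher)
- loaf: Brown tin loaf with flour stripes, 160 x 80 x 84 mm high, loose on the tray, long side along the tray's x. Origin: centre of its underside
- roll: Round seeded roll, 54 mm across, 38 mm high, loose on the tray. Origin: centre of its underside
- door (a joint): Sliding glass door of the left half, in m: 0 = fully shut; grows as it slides to the cabinet's -y (right); 0.215 = fully open, in front of the fixed pane. About 1.5 N of friction, stays where it is left. Panel 226 mm wide, 6 mm thick; it passes 16 mm in front of a tray that is home
- door_handle (a point): Middle of the door's handle: a red upright bar, 10 mm thick, 90 mm tall, centred 134 mm above the bench, its axis 32 mm in front of the door's outer face and 61 mm from the door's left edge (cabinet y = 161 mm when shut); short arms at both ends join it to the door, a fingertip fits between bar and glass. Push it sideways
- rocker (a joint): The lamp's red rocker switch, in rad: 0 = off, front end hanging down; 0.40 = on, front end up and back end down. Turns about a level axis along the cabinet's y; stays where it is left; pressing the front end up takes about 3 to 6 N, through about 9 mm
- switch_edge (a point): Middle of the rocker's lower front edge (its end at the lip; rocker 44 x 44 mm, 8 mm thick): press here, upwards. Off: 229 mm above the bench, 9 mm behind the lip's front edge; on: 238 mm. It is under a grey box 66 mm wide (y), 26 mm below the lip, 6 mm behind its edge. An orange clip 40 mm wide with a green lens, over the lip, stands right above it; the lamp's bar runs on to the right
- boule: Bystander: round country loaf, 170 mm across, 85 mm high. Origin: centre of its underside
- basket: Bystander: round cane-coloured proving basket, 200 mm across, 75 mm high. Origin: centre of its underside
- seeds: Bystander: glass jar with steel cap, 90 mm across, 150 mm high. Origin: centre of its underside
- scraper: Bystander: bench scraper lying flat, steel blade 110 x 150 mm with a 20 mm thick wooden grip. Origin: its middle, on the bench
- brush: Bystander: wooden pastry brush, 220 mm long, lying flat. Origin: its middle, on the bench
- tin: Bystander: empty dark loaf tin, 240 x 110 x 90 mm high. Origin: centre of its underside

How it is judged:
At the end, for the whole second after the job is handed in: The tray is within 8 mm of its home position against the back stop, loaf and roll upright on its floor; the door is shut to within 6 mm; the rocker is thrown to on (at least 0.33 of its 0.40 rad); all at rest (x of tray in the frame of case above -0.013 m and value of joint door below 0.006 m and value of joint rocker above 0.33 rad and z of loaf in the frame of tray between -0.005 and 0.015 m and angle between loaf's own z axis and vertical below 0.2 rad and z of roll in the frame of tray between -0.005 and 0.015 m and angle between roll's own z axis and vertical below 0.3 rad and linear speed of tray below 0.01 m/s); the robot touches nothing.
It fails at once if the loaf or the roll falls off the tray or tips over (angle between loaf's own z axis and vertical above 0.6 rad or angle between roll's own z axis and vertical above 0.8 rad or z of any of loaf, roll in the frame of tray below -0.02 m).
It fails at once if another thing on the bench is pushed more than 30 mm (distance of any of boule, basket, seeds, scraper, brush, tin from where it was at the start of the episode above 0.03 m).
It also fails if it takes over 56 s, if anything falls off the work surface, if the arm or the gripper's body presses on something with over 40 N, if the wrist force passes 120 N, or if a joint passes its speed limit or range.

## Working session

There is one attempt and no reset: what is moved stays moved. The work goes in short steps, Python scripts to look and compute and a tool call to move; the robot and the scene stay as the last step left them, time stands still between calls to the robot, and variables do not carry over. Pictures are saved under pics/ and viewed, and the job is handed in when it is done.

Besides the shell and the picture viewer there is one more tool, called after "Request:" by a JSON object that holds its "name" and its "arguments". step_arm: Moves the arm, as the interface text tells. Its arguments: {"type":"object","properties":{"commands":{"type":"array"}},"required":["commands"]}

```bash
ls; mkdir -p pics; cat > h.py <<'E'
import numpy as np, cv2
from station import manip
from scipy.spatial.transform import Rotation as R
def cap(n,f=None):
    c=manip.capture(n)
    if f: cv2.imwrite('pics/'+f,c['pixels'][:,:,::-1])
    return c
def proj(c,P):
    P=np.atleast_2d(P); q=(P-c['eye'])@np.array(c['rotation']); q=q*[1,-1,-1]
    u=q@np.array(c['camera_matrix']).T; return u[:,:2]/u[:,2:]
def ray(c,uv):
    d=np.linalg.inv(c['camera_matrix'])@[uv[0],uv[1],1]; d=d*[1,-1,-1]
    return np.array(c['rotation'])@d
def onz(c,uv,z):
    d=ray(c,uv); e=np.array(c['eye']); return e+d*(z-e[2])/d[2]
E
python3 - <<'E'
from h import *
for n in ['side','top','wrist']:
    c=cap(n,n+'0.png'); print(n,c['eye'],np.round(c['rotation'],3).tolist(),np.round(c['camera_matrix'],1).tolist())
print(manip.get_state())
E
```

```text
pics
side [ 0.64578642 -0.29602688  1.31983696] [0.965, 0.149, 0.029, 0.212] [[376.2, 0.0, 253.4], [0.0, 376.2, 197.7], [0.0, 0.0, 1.0]]
top [0.30612714 0.0270337  1.37298233] [0.711, 0.05, -0.044, -0.7] [[360.3, 0.0, 254.7], [0.0, 360.3, 184.4], [0.0, 0.0, 1.0]]
wrist [0.18769741 0.65102414 0.373497  ] [0.821, -0.117, -0.078, 0.553] [[292.1, 0.0, 249.2], [0.0, 292.1, 190.4], [0.0, 0.0, 1.0]]
{'t': 0.15, 'q': array([-1.26879997,  0.57636792,  0.024871  ,  1.43768147, -0.01499272,
        1.12899281, -0.05647798]), 'joint_velocities': array([ 0.00039355, -0.00308095, -0.00093853, -0.00179852,  0.00128846,
       -0.00223736,  0.00136718]), 'joint_efforts': array([ 2.79456253e-03, -7.66263270e+01,  2.25313894e+00, -2.86186999e+01,
        1.57695694e-02,  9.69722547e-03,  6.12175654e-06]), 'position': array([0.25387958, 0.62507974, 0.22673359]), 'tcp_rot': array([ 3.85483362e-04,  8.29535930e-01,  5.58452988e-01, -5.01243822e-04]), 'contact_force': array([-0.19783344, -0.11594626, -0.05401394]), 'wrist_torque': array([-0.04102377, -0.01127419,  0.01513679]), 'finger_gap': 0.08537367409592345}
```

```bash
cat >> h.py <<'E'
_cap=cap
def q2R(q): return R.from_quat([q[1],q[2],q[3],q[0]]).as_matrix()
def cap(n,f=None):
    c=_cap(n,f); c['rotation']=q2R(c['rotation']); return c
E
python3 -c "
import cv2,numpy as np
a=[cv2.imread(f'pics/{n}0.png') for n in ['side','top']]
for n,i in zip(['side','top'],a): cv2.imwrite(f'pics/{n}0b.png',cv2.resize(i,(800,600),interpolation=cv2.INTER_CUBIC))
"
```

```text
(no output)
```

View pics/side0b.png

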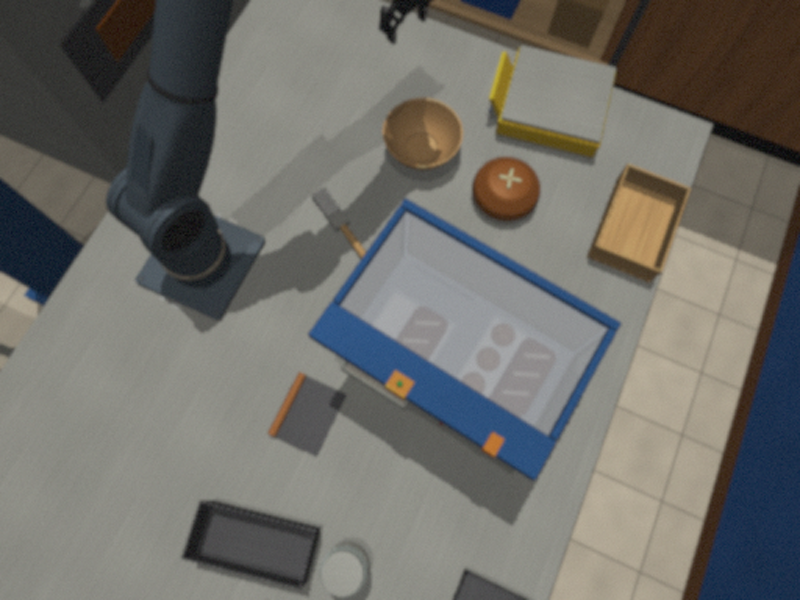

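View pics/top0b.png

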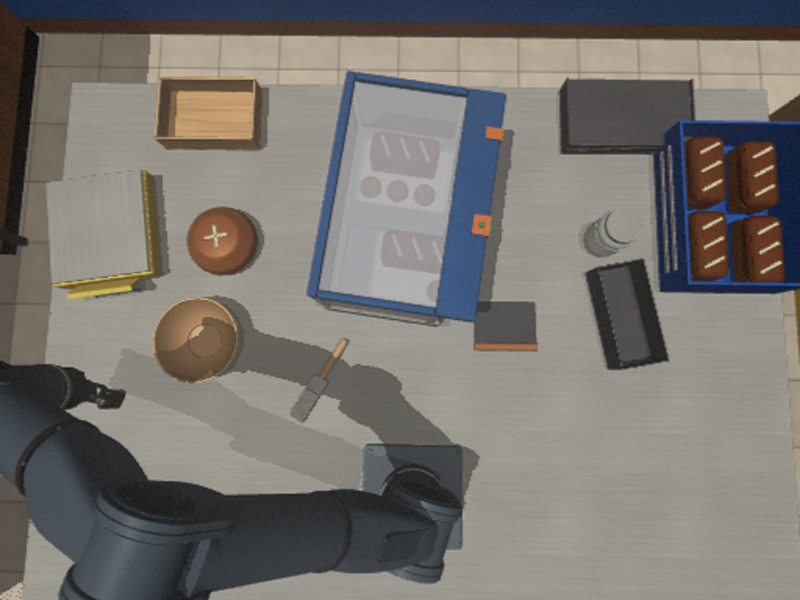

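View pics/wrist0.png

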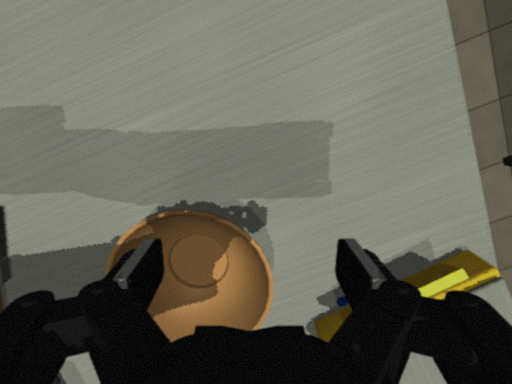

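```bash
python3 - <<'E'
from h import *
from scipy.optimize import least_squares
C={n:cap(n,n+'1.png') for n in ['side','top']}
for n in C:
    p=C[n]['pixels'].astype(int)
    for l in ['case','tray','loaf','roll','door','rocker']:
        print(n,l,[(round(m['conf'],2),np.round(m['extent']).tolist()) for m in manip.masks_of(n,l)[:3]])
s=1.5625
obs={'top':[(505,93),(475,320)],'side':[(535,477),(312,332)]}
def W(p,v):
    a=p[2];ca,sa=np.cos(a),np.sin(a); v=np.atleast_2d(v)
    return np.c_[p[0]+ca*v[:,0]-sa*v[:,1],p[1]+sa*v[:,0]+ca*v[:,1],v[:,2]]
V=[(-.195,-.235,.295),(-.195,.235,.295)]
def f(p): return np.concatenate([(proj(C[n],W(p,V))-np.array(obs[n])/s).ravel() for n in obs])
r=least_squares(f,[.6,.05,1.6]); print(r.x,np.round(f(r.x),2))
p=r.x
np.save('case.npy',p)
for n in C:
    print(n,np.round(proj(C[n],W(p,[(-.195,0,.27),(-.195+.009,0,.229),(-.14,.235,.055)])),1).tolist())
    im=cv2.resize(C[n]['pixels'][:,:,::-1],None,fx=1,fy=1)
    c=proj(C[n],W(p,[(-.195,0,.295)]))[0].astype(int)
    cr=im[max(0,c[1]-90):c[1]+90,max(0,c[0]-110):c[0]+110]
    cv2.imwrite(f'pics/{n}_crop.png',cv2.resize(cr,None,fx=3.3,fy=3.3,interpolation=cv2.INTER_CUBIC)); print(max(0,c[0]-110),max(0,c[1]-90))
E
```

```text
side case [(0.68, [296.0, 220.0, 199.0, 181.0])]
side tray [(0.66, [238.0, 250.0, 45.0, 27.0])]
side loaf []
side roll []
side door []
side rocker [(0.15, [296.0, 219.0, 194.0, 185.0])]
top case [(0.76, [260.0, 130.0, 122.0, 159.0]), (0.3, [393.0, 150.0, 37.0, 30.0])]
top tray []
top loaf []
top roll []
top door []
top rocker [(0.43, [260.0, 130.0, 125.0, 158.0])]
[0.65038827 0.05426321 1.43083822] [-0.23 -1.27 -1.58  0.09  1.05  0.96 -2.74 -0.15]
side [[267.2, 258.9], [268.2, 258.4], [215.6, 217.7]]
157 167
top [[311.8, 131.8], [307.1, 134.9], [279.4, 207.6]]
202 39
```

View pics/side_crop.png

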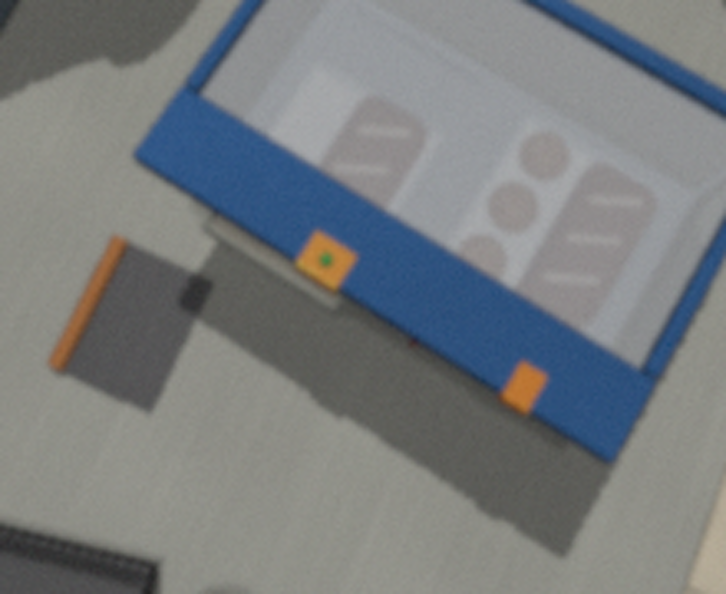

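View pics/top_crop.png

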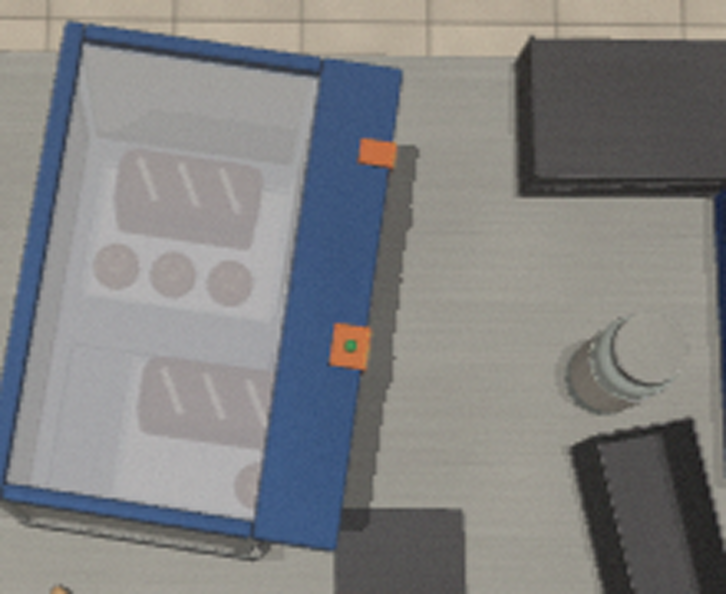

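```bash
cat >> h.py <<'E'
def W(p,v):
    a=p[2];ca,sa=np.cos(a),np.sin(a); v=np.atleast_2d(v)
    return np.c_[p[0]+ca*v[:,0]-sa*v[:,1],p[1]+sa*v[:,0]+ca*v[:,1],v[:,2]]
def toC(p,w):
    a=p[2];w=np.atleast_2d(w);d=w[:,:2]-p[:2]
    return np.c_[np.cos(a)*d[:,0]+np.sin(a)*d[:,1],-np.sin(a)*d[:,0]+np.cos(a)*d[:,1],w[:,2]]
E
python3 - <<'E'
from h import *
from scipy.optimize import least_squares
C={n:cap(n) for n in ['side','top']}
print(C['top'].keys())
k=3.3
o={'side':(157,167),'top':(202,39)}
raw={'top':[(402,70),(333,550),(70,23),(0,496)],'side':[(610,463),(135,155)]}
obs={n:np.array(raw[n])/k+o[n]-0.35 for n in raw}
def V(d): return np.array([(-.195,-.235,.295),(-.195,.235,.295),(d,-.235,.295),(d,.235,.295)])
def f(p): return np.concatenate([(proj(C[n],W(p,V(p[3])[:len(obs[n])]))-obs[n]).ravel() for n in obs])
r=least_squares(f,[.6,.05,1.5,.195]);print(r.x,np.round(f(r.x),2))
p=r.x;np.save('case.npy',p)
def q(n,c,z,l):
    print(n,l,np.round(toC(p,onz(C[n],np.array(c)/k+o[n]-.35,z)),4))
for z in(.295,.3,.31):
  q('side',(326,260),z,'lens'); q('top',(350,346),z,'lens')
q('side',(413,342),.179,'handle top')
q('side',(205,220),.095,'tray L'); q('side',(340,305),.095,'tray R')
print(W(p,[(-.195,0,.27)]))
E
```

```text
dict_keys(['pixels', 'camera_matrix', 'eye', 'rotation'])
[0.64790207 0.05221241 1.43579187 0.12058443] [-0.17 -1.2   0.98  0.15  2.   -0.69 -1.93  0.84  1.32 -0.57 -1.7  -0.5 ]
side lens [[-0.1822  0.0444  0.295 ]]
top lens [[-0.1824  0.0448  0.295 ]]
side lens [[-0.183  0.044  0.3  ]]
top lens [[-0.1819  0.0461  0.3   ]]
side lens [[-0.1846  0.0431  0.31  ]]
top lens [[-0.1808  0.0488  0.31  ]]
side handle top [[-0.1846 -0.0524  0.179 ]]
side tray L [[-0.1815  0.1859  0.095 ]]
side tray R [[-0.1807  0.0263  0.095 ]]
[[ 0.6216561  -0.14101324  0.27      ]]
```

Request:
{"name": "step_arm", "arguments": {"commands": [{"claw": 0,"z": -50},{"claw": 0,"z": -50},{"claw": 0,"z": -50},{"claw": 0,"z": -50}]}}

```text
schema error: expected keys claw, x, y, z, wx, wy, wz
```

```bash
cat > st.py <<'E'
from h import *
import json
s=manip.get_state()
d={k:np.array(v).tolist() for k,v in s.items()}
open('log.jsonl','a').write(json.dumps(d)+'\n')
Rm=q2R(s['tcp_rot'])
print(round(s['t'],2),'q',np.round(s['q'],3),'p',np.round(s['position'],4),'gap',round(s['finger_gap'],4),'F',np.round(s['contact_force'],1))
print('x',np.round(Rm[:,0],3),'y',np.round(Rm[:,1],3),'z',np.round(Rm[:,2],3))
E
python3 st.py
```

```text
0.95 q [-1.269  0.576  0.025  1.437 -0.015  1.129 -0.056] p [0.254  0.6254 0.2274] gap 0.0855 F [-0.8  0.  -0.2]
x [0.376 0.926 0.   ] y [ 0.926 -0.376 -0.   ] z [-0.  0. -1.]
```

Request:
{"name": "step_arm", "arguments": {"commands": [{"claw": 0,"x": 0,"y": 0,"z": -50,"wx": 0,"wy": 0,"wz": 0},{"claw": 0,"x": 0,"y": 0,"z": -50,"wx": 0,"wy": 0,"wz": 0},{"claw": 0,"x": 0,"y": 0,"z": -50,"wx": 0,"wy": 0,"wz": 0},{"claw": 0,"x": 0,"y": 0,"z": -50,"wx": 0,"wy": 0,"wz": 0},{"claw": 0,"x": -2.5,"y": 58,"z": 0,"wx": 0,"wy": 0,"wz": 5},{"claw": 0,"x": -2.5,"y": 58,"z": 0,"wx": 0,"wy": 0,"wz": 5}]}}

```text
t: 1.7
position: [0.358, 0.5725, 0.4278]
tcp_rot: [-0.0, 0.875, 0.484, 0.0]
contact_force: [0.4, 0.9, -0.5]
finger_gap: -0.0003
```

```bash
python3 st.py
```

```text
1.7 q [-1.129  0.503  0.096  1.044 -0.046  1.596 -0.037] p [0.358  0.5725 0.4278] gap -0.0003 F [ 0.4  0.9 -0.5]
x [0.532 0.847 0.001] y [ 0.847 -0.532 -0.   ] z [ 0.001  0.001 -1.   ]
```

Request:
{"name": "step_arm", "arguments": {"commands": [{"claw": 0,"x": -2.5,"y": 58,"z": 0,"wx": 0,"wy": 0,"wz": 5},{"claw": 0,"x": -2.5,"y": 58,"z": 0,"wx": 0,"wy": 0,"wz": 5},{"claw": 0,"x": -2.5,"y": 58,"z": 0,"wx": 0,"wy": 0,"wz": 5},{"claw": 0,"x": -2.5,"y": 58,"z": 0,"wx": 0,"wy": 0,"wz": 5},{"claw": 0,"x": -2.5,"y": 58,"z": 0,"wx": 0,"wy": 0,"wz": 5},{"claw": 0,"x": -2.5,"y": 58,"z": 0,"wx": 0,"wy": 0,"wz": 5},{"claw": 0,"x": -2.5,"y": 58,"z": 0,"wx": 0,"wy": 0,"wz": 5},{"claw": 0,"x": -2.5,"y": 58,"z": 0,"wx": 0,"wy": 0,"wz": 5},{"claw": 0,"x": -2.5,"y": 58,"z": 0,"wx": 0,"wy": 0,"wz": 5},{"claw": 0,"x": -2.5,"y": 58,"z": 0,"wx": 0,"wy": 0,"wz": 5}]}}

```text
t: 2.95
position: [0.6634, 0.0987, 0.4272]
tcp_rot: [0.0, 0.998, 0.068, -0.0]
contact_force: [1.5, -0.0, -0.1]
finger_gap: -0.0002
```

```bash
python3 st.py
```

```text
2.95 q [-0.396  0.512  0.359  1.066 -0.173  1.592  0.051] p [0.6634 0.0987 0.4272] gap -0.0002 F [ 1.5 -0.  -0.1]
x [ 0.991  0.135 -0.   ] y [ 0.135 -0.991  0.   ] z [-0. -0. -1.]
```

Request:
{"name": "step_arm", "arguments": {"commands": [{"claw": 0,"x": -2.5,"y": 58,"z": 0,"wx": 0,"wy": 0,"wz": 5},{"claw": 0,"x": -2.5,"y": 58,"z": 0,"wx": 0,"wy": 0,"wz": 5},{"claw": 0,"x": -2.5,"y": 58,"z": 0,"wx": 0,"wy": 0,"wz": 5},{"claw": 0,"x": -2.5,"y": 58,"z": 0,"wx": 0,"wy": 0,"wz": 5},{"claw": 0,"x": -2.5,"y": 58,"z": 0,"wx": 0,"wy": 0,"wz": 5},{"claw": 0,"x": -2.5,"y": 58,"z": 0,"wx": 0,"wy": 0,"wz": 5},{"claw": 0,"x": -2.5,"y": 58,"z": 0,"wx": 0,"wy": 0,"wz": 5},{"claw": 0,"x": -2.5,"y": 58,"z": 0,"wx": 0,"wy": 0,"wz": 5}]}}

```text
t: 3.95
position: [0.567, -0.3462, 0.4272]
tcp_rot: [0.0, 0.961, -0.278, 0.0]
contact_force: [-0.0, 0.1, -0.5]
finger_gap: -0.0004
```

```bash
python3 st.py
```

```text
3.95 q [ 0.202  0.524  0.557  1.091 -0.268  1.593  0.127] p [ 0.567  -0.3462  0.4272] gap -0.0004 F [-0.   0.1 -0.5]
x [ 0.846 -0.534  0.   ] y [-0.534 -0.846  0.   ] z [ 0. -0. -1.]
```

```bash
cat > kin.py <<'E'
from h import *
import json
from scipy.optimize import least_squares
D=[json.loads(l) for l in open('log.jsonl')]
Q=np.array([d['q'] for d in D]);P=np.array([d['position'] for d in D]);RR=np.array([q2R(d['tcp_rot']) for d in D])
def Rz(a):return R.from_euler('z',a).as_matrix()
def Ry(a):return R.from_euler('y',a).as_matrix()
# sg: signs for q1,q3,q5,q7
def fk(q,L,sg):
    h,L1,L2,L3,a1,a2,a3=L[:7]
    A=Rz(sg[0]*q[0])@Ry(q[1])@Rz(sg[1]*q[2]); p=np.array([0,0,h])+A@[a1,0,L1]
    A=A@Ry(q[3]); p=p+A@[a2,0,L2*1.]
    A=A@Rz(sg[2]*q[4])@Ry(q[5])@Rz(sg[3]*q[6]); 
    p=p+A@[0,0,L3]
    return p,A
if __name__=='__main__':
    import itertools
    for sg in itertools.product([-1,1],repeat=4):
        A=[fk(q,[0]*7,sg)[1] for q in Q]
        # orientation up to constant tool rotation
        T=[a.T@r for a,r in zip(A,RR)]
        e=max(np.abs(t-T[0]).max() for t in T)
        f=lambda L:np.concatenate([fk(q,L,sg)[0]-p for q,p in zip(Q,P)])
        r=least_squares(f,[.3,.4,.4,.2,0,0,0])
        print(sg,round(e,4),round(np.abs(r.fun).max(),5),np.round(r.x,4),np.round(T[0],2).tolist() if e<.02 else '')
E
python3 kin.py
```

```text
(-1, -1, -1, -1) 0.0 0.04171 [ 2.6706  0.3595  0.3844  2.5505  0.1319 -0.046   0.    ] [[-1.0, -0.0, -0.0], [0.0, -1.0, -0.0], [-0.0, -0.0, 1.0]]
(-1, -1, -1, 1) 0.3642 0.04171 [ 2.6706  0.3595  0.3844  2.5505  0.1319 -0.046   0.    ] 
(-1, -1, 1, -1) 0.4796 0.04157 [ 0.0628  0.4882  0.3866  0.0594  0.0624 -0.0145  0.    ] 
(-1, -1, 1, 1) 0.4788 0.04157 [ 0.0628  0.4882  0.3866  0.0594  0.0624 -0.0145  0.    ] 
(-1, 1, -1, -1) 0.7815 0.04686 [-2.5348  4.101   0.5176  1.0553 -2.1093  0.608   0.    ] 
(-1, 1, -1, 1) 0.5274 0.04686 [-2.5348  4.101   0.5176  1.0553 -2.1093  0.608   0.    ] 
(-1, 1, 1, -1) 0.774 0.04648 [ 8.22185e+01  1.76730e+00  4.74200e-01  8.37277e+01 -8.58100e-01
  5.80000e-03  0.00000e+00] 
(-1, 1, 1, 1) 0.4943 0.04648 [ 8.22185e+01  1.76730e+00  4.74200e-01  8.37277e+01 -8.58100e-01
  5.80000e-03  0.00000e+00] 
(1, -1, -1, -1) 1.7427 0.47359 [-962.2819    2.6295    1.1748 -962.135    -2.1592    2.7726    0.    ] 
(1, -1, -1, 1) 1.7426 0.47359 [-962.2819    2.6295    1.1748 -962.135    -2.1592    2.7726    0.    ] 
(1, -1, 1, -1) 1.7446 0.45231 [  7.2805 -14.5723   0.8103  -7.5788   6.983   -1.9575   0.    ] 
(1, -1, 1, 1) 1.7309 0.45231 [  7.2805 -14.5723   0.8103  -7.5788   6.983   -1.9575   0.    ] 
(1, 1, -1, -1) 1.785 0.67768 [ 2.2746 -4.0861  0.9433 -2.8445  1.2583  0.4001  0.    ] 
(1, 1, -1, 1) 1.6919 0.67768 [ 2.2746 -4.0861  0.9433 -2.8445  1.2583  0.4001  0.    ] 
(1, 1, 1, -1) 1.7767 0.56068 [-817.7775    2.9285    1.1471 -817.1868   -2.3707    2.687     0.    ] 
(1, 1, 1, 1) 1.6805 0.56068 [-817.7775    2.9285    1.1471 -817.1868   -2.3707    2.687     0.    ]
```

Request:
{"name": "step_arm", "arguments": {"commands": [{"claw": 0,"x": 0,"y": 0,"z": 0,"wx": 8.5,"wy": -5.3,"wz": 0},{"claw": 0,"x": 0,"y": 0,"z": 0,"wx": 8.5,"wy": -5.3,"wz": 0}]}}

```text
t: 4.2
position: [0.5678, -0.3444, 0.4288]
tcp_rot: [-0.17, 0.946, -0.271, -0.047]
contact_force: [1.4, 0.6, -0.9]
finger_gap: 0.0001
```

```bash
python3 st.py
```

```text
4.2 q [ 0.452  0.66   0.456  0.877 -0.535  1.899  0.186] p [ 0.5678 -0.3444  0.4288] gap 0.0001 F [ 1.4  0.6 -0.9]
x [ 0.848 -0.498 -0.181] y [-0.53  -0.795 -0.296] z [ 0.003  0.347 -0.938]
```

Request:
{"name": "step_arm", "arguments": {"commands": [{"claw": 0,"x": 0,"y": 0,"z": 0,"wx": 8.5,"wy": -5.3,"wz": 0},{"claw": 0,"x": 0,"y": 0,"z": 0,"wx": 8.5,"wy": -5.3,"wz": 0}]}}

```text
t: 4.45
position: [0.5686, -0.3423, 0.4101]
tcp_rot: [-0.264, 0.922, -0.268, -0.092]
contact_force: [1.2, -0.9, -2.4]
finger_gap: 0.0003
```

```bash
python3 st.py
```

```text
4.45 q [ 0.716  0.745 -0.075  0.772 -0.407  1.981 -0.011] p [ 0.5686 -0.3423  0.4101] gap 0.0003 F [ 1.2 -0.9 -2.4]
x [ 0.84  -0.445 -0.312] y [-0.542 -0.717 -0.438] z [-0.029  0.537 -0.843]
```

Request:
{"name": "step_arm", "arguments": {"commands": [{"claw": 0,"x": 0,"y": 0,"z": 0,"wx": 8.5,"wy": -5.3,"wz": 0}]}}

```text
t: 4.58
position: [0.5708, -0.3343, 0.398]
tcp_rot: [-0.293, 0.913, -0.263, -0.11]
contact_force: [-0.4, 0.1, -1.6]
finger_gap: 0.0001
```

```bash
python3 st.py; cat > kin2.py <<'E'
from kin import *
def basis(q):
    A1=Rz(-q[0]);A2=A1@Ry(q[1]);A3=A2@Rz(-q[2]);A4=A3@Ry(q[3]);A5=A4@Rz(-q[4]);A6=A5@Ry(q[5]);A7=A6@Rz(-q[6])
    I=np.eye(3)
    return np.c_[I[:,2],A1[:,:2],A3,A4[:,[0]],A5,A6],A7@np.diag([-1,-1,1.])
# cols: h | s_x s_y | elbow(3) | a4x | wrist(3) | tool(3)
def fit():
    D=[json.loads(l) for l in open('log.jsonl')]
    M=np.vstack([basis(d['q'])[0] for d in D]);y=np.concatenate([d['position'] for d in D])
    l0=np.array([.3,0,0,0,0,.4,0,0,0,.4,0,0,.2])
    lam=1e-3
    x=np.linalg.lstsq(np.vstack([M,lam*np.eye(13)]),np.r_[y,lam*l0],rcond=None)[0]
    return x,np.abs(M@x-y).max()
if __name__=='__main__':
    x,e=fit();print(np.round(x,4),e)
E
python3 kin2.py
```

```text
4.58 q [ 0.809  0.788 -0.341  0.763 -0.3    1.982 -0.114] p [ 0.5708 -0.3343  0.398 ] gap 0.0001 F [-0.4  0.1 -1.6]
x [ 0.837 -0.416 -0.356] y [-0.545 -0.69  -0.476] z [-0.048  0.592 -0.804]
[ 2.670e-01  3.000e-04 -1.490e-02  2.000e-04 -3.160e-02  5.858e-01
 -1.000e-03  7.000e-04 -2.000e-04  3.913e-01 -3.000e-04 -2.000e-04
  3.642e-01] 9.468263626022377e-06
```

```bash
cat > ik.py <<'E'
from kin2 import *
X,_=fit()
lo=np.array([-2.76,-0.34,-1.52,.19,-1.09,.17,-2.82]);hi=np.array([2.76,2.15,1.57,2.46,4.23,1.99,2.82])
CP=np.load('case.npy')[:3]
def fkx(q):
    B,T=basis(q); return B@X,T
def pts(q):
    B,T=basis(q); e=B[:,:6]@X[:6]; w=B[:,:10]@X[:10]; return e,w
def tool(az,tilt,roll):
    # az: world azimuth of tool z (deg), tilt below horizontal; roll=0: tool x horizontal
    a,t=np.radians([az,tilt]); z=np.array([np.cos(a)*np.cos(t),np.sin(a)*np.cos(t),-np.sin(t)])
    x=np.cross(z,[0,0,1]);x/=np.linalg.norm(x); y=np.cross(z,x)
    return np.c_[x,y,z]@Rz(np.radians(roll))
def solve(p,T,q0,m=.08):
    def f(q):
        pp,TT=fkx(q); return np.r_[(pp-p)*5,(R.from_matrix(TT.T@T)).as_rotvec(),1e-3*(q-(lo+hi)/2)]
    r=least_squares(f,np.clip(q0,lo+m+.01,hi-m-.01),bounds=(lo+m,hi-m),max_nfev=60)
    pp,TT=fkx(r.x)
    return r.x,np.linalg.norm(pp-p),np.linalg.norm(R.from_matrix(TT.T@T).as_rotvec())
def tcp_for_tip(ctip,T): # cabinet tip pos -> TCP world
    return W(CP,[ctip])[0]-.017*T[:,2]
E
cat > s1.py <<'E'
from ik import *
rng=np.random.default_rng(0)
az0=np.degrees(CP[2]);print('az',az0)
q0=np.array(json.loads(open('log.jsonl').readlines()[-1])['q'])
for name,ct in [('push',(-.117,.11,.078)),('rock',(-.178,.0445,.228)),('hand',(-.155,-.075,.135)),('hand2',(-.155,.145,.135))]:
  for tilt in (15,30,45,60):
    for da in (-40,-20,0,20):
      best=None
      for roll in range(-180,180,45):
        T=tool(az0+da,tilt,roll);p=tcp_for_tip(ct,T)
        for k in range(3):
            q,ep,er=solve(p,T,q0+rng.normal(0,.6,7)*(k>0))
            if ep<1e-3 and er<.01:
                mg=np.min(np.minimum(q-lo,hi-q)); d=np.abs(q-q0).max()
                if best is None or d<best[0]: best=(d,mg,roll,q)
      if best:
        e,w=pts(best[3]); print(name,tilt,da,'d%.2f m%.2f'%best[:2],best[2],np.round(best[3],2),'e',np.round(e,2),'w',np.round(w,2))
E
time python3 s1.py
```

```text
az 82.26481430940883
push 15 -20 d1.31 m0.15 90 [ 1.22  1.17 -0.77  2.07 -0.94  0.7  -0.43] e [ 0.15 -0.53  0.48] w [ 0.35 -0.37  0.18]
push 15 0 d1.00 m0.63 0 [ 1.15  1.25 -0.89  1.76 -0.4   1.    0.67] e [ 0.2  -0.53  0.43] w [ 0.47 -0.41  0.18]
push 15 20 d0.70 m0.57 0 [ 1.    1.32 -0.95  1.47 -0.18  1.38  0.54] e [ 0.28 -0.5   0.39] w [ 0.6  -0.41  0.18]
push 30 -20 d1.36 m0.08 135 [ 1.08  0.93 -0.66  2.12 -1.01  0.63 -1.28] e [ 0.19 -0.44  0.6 ] w [ 0.37 -0.34  0.27]
push 30 0 d1.08 m0.60 45 [ 1.02  1.   -0.72  1.84 -0.49  0.91 -0.07] e [ 0.23 -0.45  0.56] w [ 0.48 -0.38  0.27]
push 30 20 d0.80 m0.41 0 [ 1.04  1.24 -1.11  1.57  0.07  1.23  0.31] e [ 0.26 -0.5   0.43] w [ 0.59 -0.37  0.27]
push 45 -40 d2.02 m0.09 -45 [ 1.31  1.09 -1.43  2.36  1.72  0.4  -1.33] e [ 0.12 -0.52  0.51] w [ 0.32 -0.23  0.35]
push 45 -20 d1.40 m0.08 135 [ 0.84  0.72 -0.47  2.14 -1.01  0.58 -1.44] e [ 0.23 -0.32  0.7 ] w [ 0.4  -0.29  0.35]
push 45 0 d1.14 m0.47 90 [ 0.77  0.78 -0.43  1.91 -0.62  0.85 -0.79] e [ 0.27 -0.32  0.68] w [ 0.49 -0.32  0.35]
push 45 20 d0.91 m0.59 0 [ 0.93  0.99 -0.93  1.68  0
[... 5132 characters left out ...]
1.1  -1.44  1.9   0.37  0.95  0.52] e [ 0.11 -0.52  0.5 ] w [ 0.45 -0.35  0.4 ]
hand2 45 20 d0.94 m0.41 0 [ 1.09  0.97 -1.11  1.7   0.1   1.19  0.26] e [ 0.21 -0.46  0.57] w [ 0.54 -0.35  0.4 ]
hand2 60 -40 d1.51 m0.10 -90 [ 1.33  0.74 -1.42  2.25  0.84  0.47  0.14] e [ 0.08 -0.41  0.68] w [ 0.34 -0.21  0.46]
hand2 60 -20 d1.35 m0.35 90 [ 0.77  0.47 -0.43  2.11 -0.59  0.63 -1.18] e [ 0.17 -0.22  0.78] w [ 0.39 -0.25  0.47]
hand2 60 0 d1.18 m0.29 -45 [ 1.18  0.8  -1.23  1.94  0.3   0.86  0.55] e [ 0.15 -0.42  0.65] w [ 0.46 -0.27  0.47]
hand2 60 20 d1.03 m0.37 -45 [ 1.05  0.83 -1.15  1.8   0.26  1.08  0.87] e [ 0.2  -0.41  0.64] w [ 0.52 -0.27  0.47]
real	5m28.510s
user	5m21.383s
sys	0m0.132s
```

```bash
cat > plan.py <<'E'
from h import *
import sys,json
CP=np.load('case.npy')[:3]
def tool(az,tilt,roll):
    a,t=np.radians([az,tilt]); z=np.array([np.cos(a)*np.cos(t),np.sin(a)*np.cos(t),-np.sin(t)])
    x=np.cross(z,[0,0,1]);x/=np.linalg.norm(x); y=np.cross(z,x)
    return np.c_[x,y,z]@R.from_euler('z',roll,degrees=True).as_matrix()
def tip():
    s=manip.get_state();Rm=q2R(s['tcp_rot']);return toC(CP,s['position']+.017*Rm[:,2])[0]
def plan(ctip,tilt,da=0,roll=0,N=None):
    s=manip.get_state();Rm=q2R(s['tcp_rot']);p=s['position']
    print('tip now (cab)',np.round(tip(),4))
    T=tool(np.degrees(CP[2])+da,tilt,roll); g=W(CP,[ctip])[0]-.017*T[:,2]
    rv=R.from_matrix(Rm.T@T).as_rotvec(); 
    n=int(max(np.ceil(np.degrees(np.linalg.norm(rv))/9),np.ceil(np.linalg.norm(g-p)/.055),1))
    N=N or n
    A=Rm;rows=[]
    for i in range(N):
        sh=A.T@(g-p)/N*1000; rows.append(sh); A=A@R.from_rotvec(rv/N).as_matrix()
    print('N',N,'rot',np.round(np.degrees(rv/N),1)); 
    for r in rows: print(np.round(r,1).tolist())
if __name__=='__main__':
    a=[float(v) for v in sys.argv[1:]]
    plan(a[:3],*a[3:6],N=int(a[6]) if len(a)>6 else None)
E
python3 plan.py -.32 .06 .2 30 0 0
```

```text
tip now (cab) [-0.3835  0.0266  0.3843]
N 5 rot [ 5.1  0.3 -5.6]
[3.7, 12.3, 38.2]
[2.1, 16.0, 37.0]
[0.2, 19.3, 35.4]
[-2.0, 22.3, 33.5]
[-4.4, 24.8, 31.4]
```

Request:
{"name": "step_arm", "arguments": {"commands": [{"claw": 0,"x": 3.7,"y": 12.3,"z": 38.2,"wx": 5.1,"wy": 0.3,"wz": -5.6},{"claw": 0,"x": 2.1,"y": 16,"z": 37,"wx": 5.1,"wy": 0.3,"wz": -5.6},{"claw": 0,"x": 0.2,"y": 19.3,"z": 35.4,"wx": 5.1,"wy": 0.3,"wz": -5.6},{"claw": 0,"x": -2,"y": 22.3,"z": 33.5,"wx": 5.1,"wy": 0.3,"wz": -5.6},{"claw": 0,"x": -4.4,"y": 24.8,"z": 31.4,"wx": 5.1,"wy": 0.3,"wz": -5.6},{"claw": 0,"x": 0,"y": 0,"z": 0,"wx": 0,"wy": 0,"wz": 0}]}}

```text
t: 5.32
position: [0.5415, -0.2718, 0.2049]
tcp_rot: [-0.5, 0.863, -0.06, 0.032]
contact_force: [-0.4, 0.2, -0.2]
finger_gap: -0.0001
```

```bash
python3 st.py; python3 plan.py -.32 .06 .2 30 0 0; python3 - <<'E'
from h import *
c=cap('wrist','w1.png')
for l in ['rocker','switch_edge','door_handle','tray','scraper','roll','loaf','tin','seeds']:
    print(l,[(round(m['conf'],2),np.round(m['extent']).tolist()) for m in manip.masks_of('wrist',l)[:3]])
i=cv2.imread('pics/w1.png');cv2.imwrite('pics/w1b.png',cv2.resize(i,(800,600),interpolation=cv2.INTER_CUBIC))
E
```

```text
5.33 q [ 1.077  0.955 -0.568  1.323 -0.444  1.517  0.608] p [ 0.5415 -0.2718  0.2049] gap -0.0001 F [-0.4  0.2 -0.2]
x [ 0.991 -0.136 -0.005] y [-0.072 -0.492 -0.868] z [ 0.116  0.86  -0.497]
tip now (cab) [-0.3207  0.0619  0.1965]
N 1 rot [-0.2  0.1 -0.3]
[1.8, -3.4, -1.2]
rocker [(0.68, [267.0, 67.0, 50.0, 22.0])]
switch_edge [(0.94, [268.0, 66.0, 53.0, 19.0])]
door_handle [(0.86, [400.0, 115.0, 223.0, 141.0])]
tray [(0.61, [208.0, 161.0, 140.0, 99.0])]
scraper [(0.77, [120.0, 295.0, 119.0, 70.0])]
roll [(0.7, [181.0, 169.0, 35.0, 33.0])]
loaf [(0.57, [237.0, 133.0, 61.0, 104.0]), (0.47, [206.0, 161.0, 144.0, 100.0])]
tin []
seeds []
```

View pics/w1b.png

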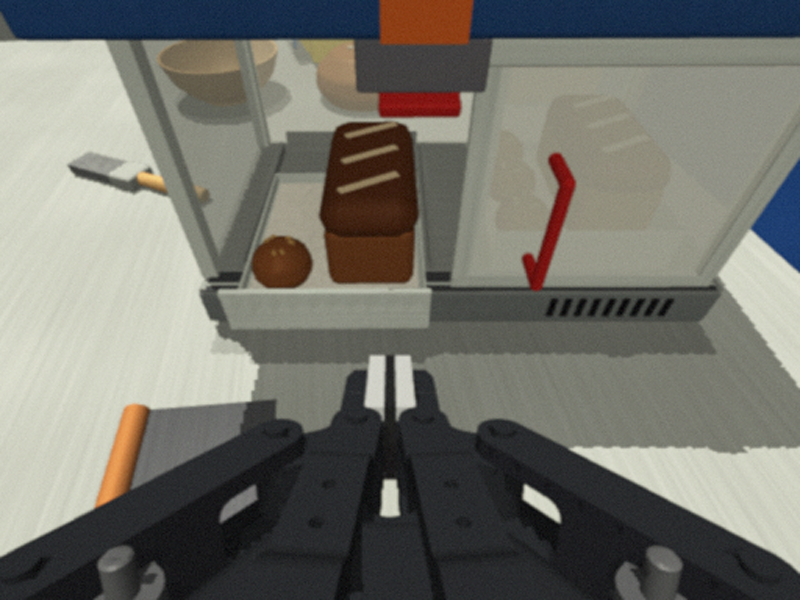

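```bash
python3 - <<'E'
from h import *
from scipy.optimize import least_squares
c=cap('wrist'); p0=np.load('case.npy')[:3]
s=1.5625
def show(p,hd,ty,tx):
    P={'hTop':(-.169,hd,.179),'hBot':(-.169,hd,.089),'swL':(-.186,ty+.022,.229),'swR':(-.186,ty-.022,.229),'trayTL':(tx,.19,.095),'trayTR':(tx,.03,.095),'trayBL':(tx,.19,.055),'trayBR':(tx,.03,.055),'deckR':(-.14,-.235,.055),'deckL':(-.14,.235,.055),'lipclip':(-.195,0.0445,.27),'boxL':(-.189,ty+.033,.244),'boxR':(-.189,ty-.033,.244)}
    for k,v in P.items(): print(k,np.round(proj(c,W(p,[v]))[0]*s,0))
show(p0,-.052,.0445,-.181)
E
```

```text
hTop [561. 188.]
hBot [530. 286.]
swL [378. 126.]
swR [458. 126.]
trayTL [219. 291.]
trayTR [428. 291.]
trayBL [232. 324.]
trayBR [425. 325.]
deckR [719. 291.]
deckL [193. 289.]
lipclip [423.  51.]
boxL [356. 101.]
boxR [483. 101.]
```

```bash
python3 - <<'E'
from h import *
from scipy.optimize import least_squares
c=cap('wrist'); p0=np.load('case.npy')[:3]
s=1.5625
def PT(v):
    hd,ty,tx=v[3:6]
    return [(-.169,hd,.179),(-.169,hd,.089),(-.186,ty+.022,.229),(-.186,ty-.022,.229),(tx,.19,.095),(tx,.03,.095),(tx,.19,.055),(tx,.03,.055),(-.14,-.235,.055),(-.189,ty+.033,.244),(-.189,ty-.033,.244),(-.195,ty,.27)]
ob=np.array([(568,183),(537,285),(379,115.5),(461,115.5),(220,291),(431,290),(231,328),(430,327),(719,291),(356,91),(488,92),(425,42)])/s
f=lambda v:(proj(c,W(v,PT(v)))-ob).ravel()
r=least_squares(f,np.r_[p0,-.052,.0445,-.181],loss='soft_l1')
print(p0,np.round(r.x,4));print(np.round(f(r.x).reshape(-1,2),1).tolist())
E
```

```text
[0.64790207 0.05221241 1.43579187] [ 0.655   0.0605  1.4101 -0.0575  0.044  -0.1952]
[[0.3, -0.9], [-0.3, -3.8], [1.3, 0.8], [-1.1, 1.5], [0.5, -0.3], [-0.9, 3.2], [1.6, -2.3], [-2.3, 1.1], [0.4, -1.9], [2.6, 0.4], [-2.9, 0.9], [-0.1, 0.7]]
```

```bash
python3 plan.py -.23 .11 .08 30 0 0; python3 - <<'E'
from plan import *
T=tool(np.degrees(CP[2]),30,0);print(T.T@np.r_[np.cos(CP[2]),np.sin(CP[2]),0])
E
```

```text
tip now (cab) [-0.3198  0.0594  0.2008]
N 3 rot [ 0.  -0.   0.1]
[-17.0, 19.8, 46.1]
[-16.9, 19.8, 46.1]
[-16.9, 19.9, 46.1]
[-1.03921283e-17 -5.00000000e-01  8.66025404e-01]
```

Request:
{"name": "step_arm", "arguments": {"commands": [{"claw": 0,"x": -17,"y": 19.8,"z": 46,"wx": 0,"wy": 0,"wz": 0},{"claw": 0,"x": -17,"y": 19.8,"z": 46,"wx": 0,"wy": 0,"wz": 0},{"claw": 0,"x": -17,"y": 19.8,"z": 46,"wx": 0,"wy": 0,"wz": 0},{"claw": 0,"x": 0,"y": 0,"z": 0,"wx": 0,"wy": 0,"wz": 0},{"claw": 0,"x": 0,"y": -5,"z": 8.66,"wx": 0,"wy": 0,"wz": 0},{"claw": 0,"x": 0,"y": -5,"z": 8.66,"wx": 0,"wy": 0,"wz": 0},{"claw": 0,"x": 0,"y": -5,"z": 8.66,"wx": 0,"wy": 0,"wz": 0}]}}

```text
t: 6.8
position: [0.5105, -0.1455, 0.089]
tcp_rot: [-0.498, 0.865, -0.057, 0.036]
contact_force: [0.2, -0.0, -0.2]
finger_gap: 0.0001
```

```bash
python3 st.py; python3 plan.py -.115 .11 .08 30 0 0;python3 - <<'E'
from h import *
c=cap('wrist','w2.png')
E
```

```text
6.8 q [ 1.052  0.997 -0.602  1.712 -0.475  1.097  0.77 ] p [ 0.5105 -0.1455  0.089 ] gap 0.0001 F [ 0.2 -0.  -0.2]
x [ 0.991 -0.134  0.005] y [-0.063 -0.497 -0.865] z [ 0.119  0.857 -0.501]
tip now (cab) [-0.1997  0.1095  0.0804]
N 2 rot [ 0.  -0.1  0.1]
[-0.2, -21.0, 36.8]
[-0.2, -21.0, 36.8]
```

View pics/w2.png

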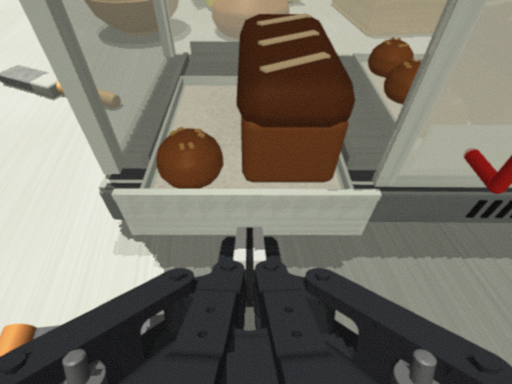

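Request:
{"name": "step_arm", "arguments": {"commands": [{"claw": 0,"x": 0,"y": -3,"z": 5.2,"wx": 0,"wy": 0,"wz": 0},{"claw": 0,"x": 0,"y": -3,"z": 5.2,"wx": 0,"wy": 0,"wz": 0},{"claw": 0,"x": 0,"y": -3,"z": 5.2,"wx": 0,"wy": 0,"wz": 0},{"claw": 0,"x": 0,"y": -3,"z": 5.2,"wx": 0,"wy": 0,"wz": 0},{"claw": 0,"x": 0,"y": -3,"z": 5.2,"wx": 0,"wy": 0,"wz": 0},{"claw": 0,"x": 0,"y": -3,"z": 5.2,"wx": 0,"wy": 0,"wz": 0}]}}

```text
t: 7.6
position: [0.5151, -0.1116, 0.0879]
tcp_rot: [-0.497, 0.865, -0.058, 0.036]
contact_force: [-1.0, -9.0, 4.9]
finger_gap: -0.0001
```

```bash
python3 st.py; python3 plan.py -.115 .11 .08 30 0 0;python3 - <<'E'
from h import *
c=cap('wrist','w3.png')
E
```

```text
7.6 q [ 1.025  0.988 -0.623  1.77  -0.506  1.025  0.772] p [ 0.5151 -0.1116  0.0879] gap -0.0001 F [-1.  -9.   4.9]
x [ 0.991 -0.137  0.004] y [-0.065 -0.498 -0.865] z [ 0.12   0.856 -0.502]
tip now (cab) [-0.1655  0.1094  0.0794]
N 1 rot [ 0.2 -0.2  0.2]
[-0.6, -25.9, 43.3]
```

View pics/w3.png

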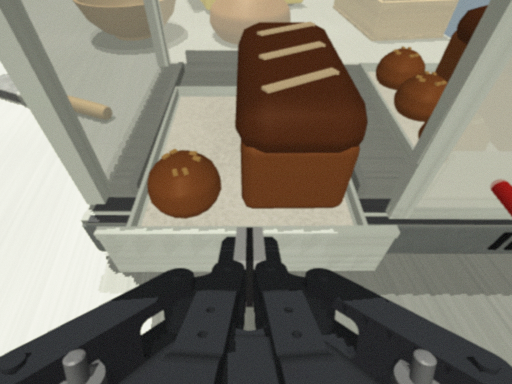

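Request:
{"name": "step_arm", "arguments": {"commands": [{"claw": 0,"x": 0,"y": -3,"z": 5.2,"wx": 0,"wy": 0,"wz": 0},{"claw": 0,"x": 0,"y": -3,"z": 5.2,"wx": 0,"wy": 0,"wz": 0},{"claw": 0,"x": 0,"y": -3,"z": 5.2,"wx": 0,"wy": 0,"wz": 0},{"claw": 0,"x": 0,"y": -3,"z": 5.2,"wx": 0,"wy": 0,"wz": 0},{"claw": 0,"x": 0,"y": -3,"z": 5.2,"wx": 0,"wy": 0,"wz": 0},{"claw": 0,"x": 0,"y": -3,"z": 5.2,"wx": 0,"wy": 0,"wz": 0},{"claw": 0,"x": 0,"y": -3,"z": 5.2,"wx": 0,"wy": 0,"wz": 0}]}}

```text
t: 8.52
position: [0.5211, -0.0703, 0.0879]
tcp_rot: [-0.497, 0.865, -0.058, 0.036]
contact_force: [-1.0, -9.1, 4.3]
finger_gap: -0.0002
```

```bash
python3 st.py; python3 plan.py -.115 .11 .08 30 0 0;python3 - <<'E'
from h import *
c=cap('wrist','w4.png')
E
```

```text
8.53 q [ 0.99   0.981 -0.652  1.833 -0.546  0.94   0.774] p [ 0.5211 -0.0703  0.0879] gap -0.0002 F [-1.  -9.1  4.3]
x [ 0.991 -0.137  0.005] y [-0.065 -0.498 -0.864] z [ 0.121  0.856 -0.503]
tip now (cab) [-0.1237  0.1091  0.0793]
N 1 rot [ 0.2 -0.3  0.1]
[-0.8, -4.9, 7.2]
```

View pics/w4.png

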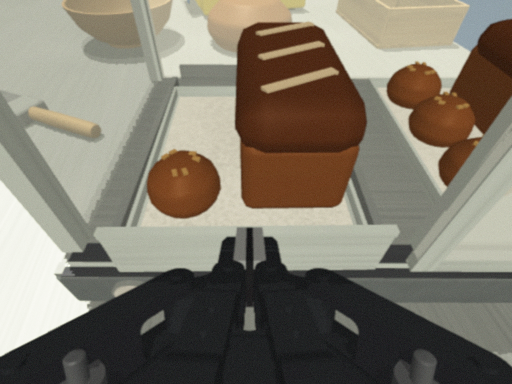

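Bread unmoved on the tray; not at the stop yet. Continue in small steps until the force rises.

Request:
{"name": "step_arm", "arguments": {"commands": [{"claw": 0,"x": 0,"y": -2,"z": 3.5,"wx": 0,"wy": 0,"wz": 0},{"claw": 0,"x": 0,"y": -2,"z": 3.5,"wx": 0,"wy": 0,"wz": 0}]}}

```text
t: 8.82
position: [0.5222, -0.0624, 0.0879]
tcp_rot: [-0.497, 0.865, -0.058, 0.036]
contact_force: [-1.4, -9.3, 4.7]
finger_gap: 0.0001
```

Request:
{"name": "step_arm", "arguments": {"commands": [{"claw": 0,"x": 0,"y": -1.5,"z": 2.6,"wx": 0,"wy": 0,"wz": 0}]}}

```text
t: 8.95
position: [0.5225, -0.0593, 0.0879]
tcp_rot: [-0.497, 0.865, -0.058, 0.036]
contact_force: [-1.0, -9.5, 3.9]
finger_gap: 0.0002
```

Request:
{"name": "step_arm", "arguments": {"commands": [{"claw": 0,"x": 0,"y": -1.5,"z": 2.6,"wx": 0,"wy": 0,"wz": 0}]}}

```text
t: 9.07
position: [0.523, -0.0564, 0.0879]
tcp_rot: [-0.497, 0.865, -0.058, 0.036]
contact_force: [-0.9, -9.2, 4.4]
finger_gap: 0.0
```

```bash
python3 st.py; python3 plan.py -.115 .11 .08 30 0 0
```

```text
9.07 q [ 0.978  0.979 -0.662  1.852 -0.56   0.912  0.775] p [ 0.523  -0.0564  0.0879] gap 0.0 F [-0.9 -9.2  4.4]
x [ 0.991 -0.137  0.005] y [-0.065 -0.498 -0.865] z [ 0.121  0.856 -0.503]
tip now (cab) [-0.1097  0.1091  0.0793]
N 1 rot [ 0.2 -0.3  0.1]
[-0.8, 2.1, -4.9]
```

Request:
{"name": "step_arm", "arguments": {"commands": [{"claw": 0,"x": 0,"y": -1.5,"z": 2.6,"wx": 0,"wy": 0,"wz": 0}]}}

```text
t: 9.2
position: [0.5234, -0.0534, 0.0879]
tcp_rot: [-0.497, 0.865, -0.059, 0.036]
contact_force: [-0.9, -9.4, 4.0]
finger_gap: 0.0
```

Request:
{"name": "step_arm", "arguments": {"commands": [{"claw": 0,"x": 0,"y": -1.5,"z": 2.6,"wx": 0,"wy": 0,"wz": 0}]}}

```text
t: 9.32
position: [0.5238, -0.0504, 0.0879]
tcp_rot: [-0.497, 0.865, -0.058, 0.036]
contact_force: [-0.9, -9.6, 4.5]
finger_gap: 0.0001
```

Request:
{"name": "step_arm", "arguments": {"commands": [{"claw": 0,"x": 0,"y": -1.5,"z": 2.6,"wx": 0,"wy": 0,"wz": 0}]}}

```text
t: 9.45
position: [0.5242, -0.0484, 0.0876]
tcp_rot: [-0.497, 0.865, -0.059, 0.036]
contact_force: [-9.5, -26.6, 14.3]
finger_gap: 0.0002
```

```bash
python3 st.py; python3 - <<'E'
from h import *
s=manip.get_state();Rm=q2R(s['tcp_rot']);t=s['position']+.017*Rm[:,2]
for p in ([.6479,.0522,1.4358],[.655,.0605,1.4101]): print(toC(p,t))
c=cap('wrist','w5.png');cap('side','s5.png')
i=cv2.imread('pics/s5.png')[130:330,140:400];cv2.imwrite('pics/s5b.png',cv2.resize(i,None,fx=3,fy=3,interpolation=cv2.INTER_CUBIC))
E
```

```text
9.45 q [ 0.97   0.978 -0.668  1.863 -0.569  0.894  0.776] p [ 0.5242 -0.0484  0.0876] gap 0.0002 F [ -9.5 -26.6  14.3]
x [ 0.99  -0.138  0.005] y [-0.065 -0.499 -0.864] z [ 0.122  0.855 -0.504]
[[-0.10161646  0.10891326  0.07905397]]
[[-0.11371076  0.11194652  0.07905397]]
```

View pics/w5.png

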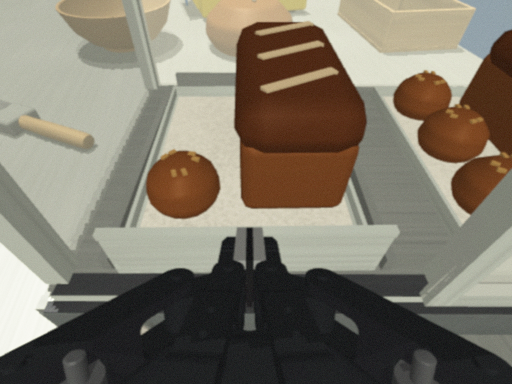

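View pics/s5b.png

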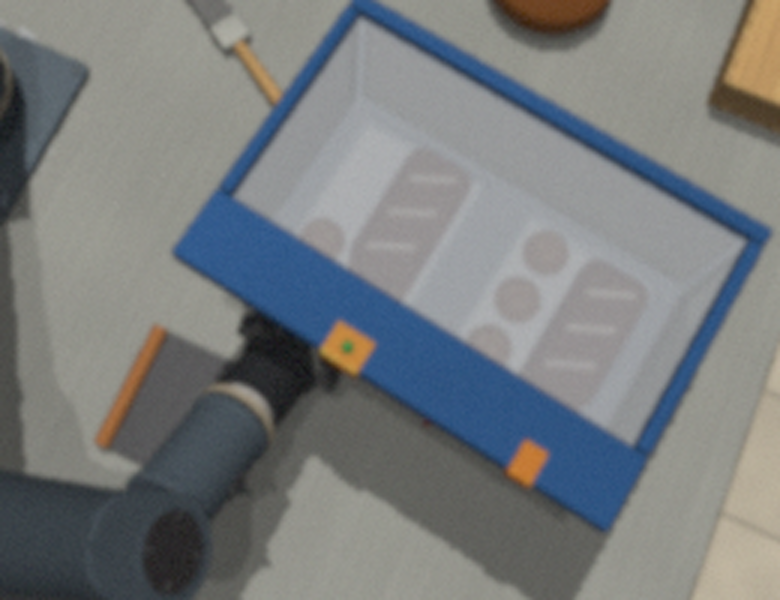

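```bash
python3 - <<'E'
import numpy as np; np.save('case.npy',np.array([.6552,.0618,1.4101]))
E
python3 plan.py -.25 .10 .11 30 0 0
```

```text
tip now (cab) [-0.1153  0.112   0.0792]
N 3 rot [0.1 0.3 0.3]
[3.0, 13.8, -44.0]
[3.3, 13.7, -44.0]
[3.6, 13.7, -44.0]
```

Request:
{"name": "step_arm", "arguments": {"commands": [{"claw": 0,"x": 0,"y": 3,"z": -5,"wx": 0,"wy": 0,"wz": 0},{"claw": 0,"x": 3,"y": 13,"z": -43,"wx": 0,"wy": 0.3,"wz": 0.3},{"claw": 0,"x": 3,"y": 13,"z": -43,"wx": 0,"wy": 0.3,"wz": 0.3},{"claw": 0,"x": 3,"y": 13,"z": -43,"wx": 0,"wy": 0.3,"wz": 0.3},{"claw": 0,"x": 0,"y": 0,"z": 0,"wx": 0,"wy": 0,"wz": 0}]}}

```text
t: 10.18
position: [0.5131, -0.1866, 0.1184]
tcp_rot: [-0.497, 0.864, -0.07, 0.039]
contact_force: [-0.2, 0.2, -0.1]
finger_gap: 0.0001
```

```bash
python3 st.py;python3 plan.py -.25 -.09 .135 30 0 0; python3 - <<'E'
from h import *
c=cap('wrist','w6.png')
p=np.load('case.npy')
for k,v in {'hT':(-.169,-.0575,.179),'trayL':(-.115,.19,.095),'trayR':(-.115,.03,.095),'trayRb':(-.115,.03,.055),'dL':(-.14,.235,.055),'dR':(-.14,-.235,.055)}.items(): print(k,np.round(proj(c,W(p,[v]))[0]))
E
```

```text
10.18 q [ 1.083  0.969 -0.588  1.636 -0.469  1.197  0.73 ] p [ 0.5131 -0.1866  0.1184] gap 0.0001 F [-0.2  0.2 -0.1]
x [ 0.987 -0.161 -0.002] y [-0.082 -0.497 -0.864] z [ 0.138  0.853 -0.503]
tip now (cab) [-0.2532  0.1005  0.1098]
N 4 rot [ 0.1  0.  -0. ]
[47.6, -5.9, -2.5]
[47.6, -5.9, -2.5]
[47.6, -5.9, -2.5]
[47.6, -5.9, -2.5]
hT [499.  53.]
trayL [158. 121.]
trayR [322. 120.]
trayRb [316. 153.]
dL [117. 169.]
dR [582. 168.]
```

View pics/w6.png

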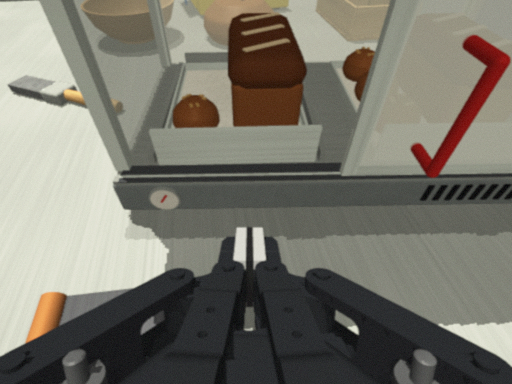

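Request:
{"name": "step_arm", "arguments": {"commands": [{"claw": 0,"x": 47.6,"y": -6,"z": -2.5,"wx": 0,"wy": 0,"wz": 0},{"claw": 0,"x": 47.6,"y": -6,"z": -2.5,"wx": 0,"wy": 0,"wz": 0},{"claw": 0,"x": 47.6,"y": -6,"z": -2.5,"wx": 0,"wy": 0,"wz": 0},{"claw": 0,"x": 47.6,"y": -6,"z": -2.5,"wx": 0,"wy": 0,"wz": 0},{"claw": 0,"x": 0,"y": 0,"z": 0,"wx": 0,"wy": 0,"wz": 0}]}}

```text
t: 10.85
position: [0.7044, -0.2047, 0.1446]
tcp_rot: [-0.499, 0.863, -0.066, 0.038]
contact_force: [-0.5, 0.4, 0.2]
finger_gap: 0.0002
```

```bash
python3 st.py;python3 plan.py -.16 -.09 .132 30 0 0; python3 - <<'E'
from h import *
c=cap('wrist','w7.png')
E
```

```text
10.85 q [ 0.842  1.111 -0.565  1.1   -0.48   1.424  0.486] p [ 0.7044 -0.2047  0.1446] gap 0.0002 F [-0.5  0.4  0.2]
x [ 0.989 -0.151 -0.   ] y [-0.076 -0.492 -0.867] z [ 0.131  0.857 -0.498]
tip now (cab) [-0.2405 -0.0911  0.1361]
N 2 rot [-0.1  0.2  0.1]
[-0.2, -18.3, 35.9]
[-0.4, -18.3, 35.9]
```

View pics/w7.png

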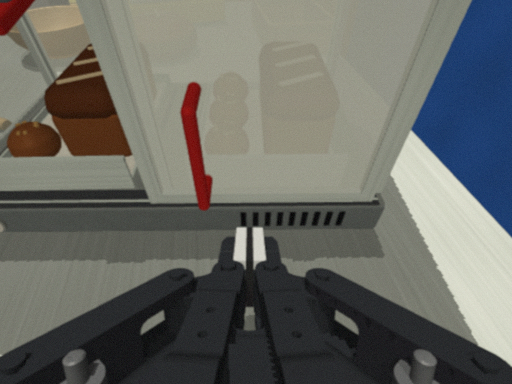

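Request:
{"name": "step_arm", "arguments": {"commands": [{"claw": 0,"x": 0,"y": -9,"z": 18,"wx": 0,"wy": 0,"wz": 0},{"claw": 0,"x": 0,"y": -9,"z": 18,"wx": 0,"wy": 0,"wz": 0},{"claw": 0,"x": 0,"y": -9,"z": 18,"wx": 0,"wy": 0,"wz": 0},{"claw": 0,"x": 0,"y": -9,"z": 18,"wx": 0,"wy": 0,"wz": 0},{"claw": 0,"x": 0,"y": 0,"z": 0,"wx": 0,"wy": 0,"wz": 0}]}}

```text
t: 11.52
position: [0.7133, -0.127, 0.1397]
tcp_rot: [-0.499, 0.863, -0.067, 0.037]
contact_force: [-0.2, 0.0, 0.0]
finger_gap: -0.0
```

```bash
python3 st.py;python3 plan.py -.16 -.09 .132 30 0 0; python3 - <<'E'
from h import *
c=cap('wrist','w8.png')
E
```

```text
11.53 q [ 0.792  1.07  -0.59   1.248 -0.516  1.271  0.489] p [ 0.7133 -0.127   0.1397] gap -0.0 F [-0.2  0.   0. ]
x [ 0.988 -0.152 -0.003] y [-0.079 -0.493 -0.866] z [ 0.13   0.856 -0.499]
tip now (cab) [-0.1623 -0.0874  0.1312]
N 1 rot [-0.   0.5  0.1]
[2.5, -1.9, 1.6]
```

View pics/w8.png

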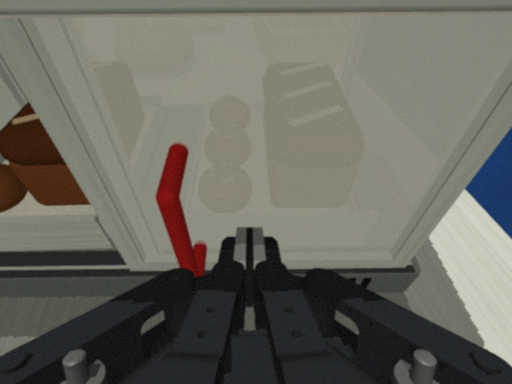

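Request:
{"name": "step_arm", "arguments": {"commands": [{"claw": 0,"x": -5,"y": 0,"z": 0,"wx": 0,"wy": 0,"wz": 0},{"claw": 0,"x": -5,"y": 0,"z": 0,"wx": 0,"wy": 0,"wz": 0},{"claw": 0,"x": -5,"y": 0,"z": 0,"wx": 0,"wy": 0,"wz": 0},{"claw": 0,"x": -10,"y": 0,"z": 0,"wx": 0,"wy": 0,"wz": 0},{"claw": 0,"x": -10,"y": 0,"z": 0,"wx": 0,"wy": 0,"wz": 0},{"claw": 0,"x": -10,"y": 0,"z": 0,"wx": 0,"wy": 0,"wz": 0},{"claw": 0,"x": -10,"y": 0,"z": 0,"wx": 0,"wy": 0,"wz": 0}]}}

```text
t: 12.45
position: [0.6591, -0.1214, 0.1394]
tcp_rot: [-0.498, 0.864, -0.068, 0.038]
contact_force: [1.3, -1.6, -0.1]
finger_gap: 0.0002
```

```bash
python3 st.py;python3 plan.py -.16 .147 .132 30 0 0; python3 - <<'E'
from h import *
c=cap('wrist','w9.png')
E
```

```text
12.45 q [ 0.86   1.015 -0.606  1.418 -0.526  1.198  0.556] p [ 0.6591 -0.1214  0.1394] gap 0.0002 F [ 1.3 -1.6 -0.1]
x [ 0.988 -0.156 -0.002] y [-0.08  -0.495 -0.865] z [ 0.134  0.855 -0.501]
tip now (cab) [-0.1655 -0.0331  0.1309]
N 4 rot [0.  0.1 0. ]
[-45.0, -0.9, 1.2]
[-45.0, -0.9, 1.2]
[-45.0, -0.9, 1.1]
[-45.0, -0.9, 1.1]
```

View pics/w9.png

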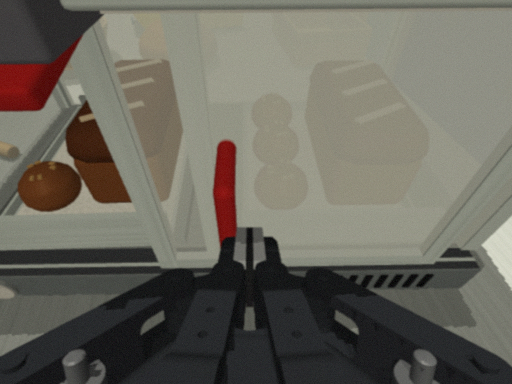

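Request:
{"name": "step_arm", "arguments": {"commands": [{"claw": 0,"x": -12,"y": 0,"z": 0.7,"wx": 0,"wy": 0,"wz": 0},{"claw": 0,"x": -12,"y": 0,"z": 0.7,"wx": 0,"wy": 0,"wz": 0},{"claw": 0,"x": -12,"y": 0,"z": 0.7,"wx": 0,"wy": 0,"wz": 0},{"claw": 0,"x": -12,"y": 0,"z": 0.7,"wx": 0,"wy": 0,"wz": 0},{"claw": 0,"x": -12,"y": 0,"z": 0.7,"wx": 0,"wy": 0,"wz": 0},{"claw": 0,"x": -12,"y": 0,"z": 0.7,"wx": 0,"wy": 0,"wz": 0},{"claw": 0,"x": -12,"y": 0,"z": 0.7,"wx": 0,"wy": 0,"wz": 0},{"claw": 0,"x": -12,"y": 0,"z": 0.7,"wx": 0,"wy": 0,"wz": 0},{"claw": 0,"x": -12,"y": 0,"z": 0.7,"wx": 0,"wy": 0,"wz": 0},{"claw": 0,"x": -12,"y": 0,"z": 0.7,"wx": 0,"wy": 0,"wz": 0},{"claw": 0,"x": -12,"y": 0,"z": 0.7,"wx": 0,"wy": 0,"wz": 0},{"claw": 0,"x": -12,"y": 0,"z": 0.7,"wx": 0,"wy": 0,"wz": 0}]}}

```text
t: 14.0
position: [0.5222, -0.099, 0.1376]
tcp_rot: [-0.495, 0.865, -0.072, 0.044]
contact_force: [-4.6, -45.9, 36.2]
finger_gap: -0.0001
```

```bash
python3 st.py;python3 plan.py -.16 .147 .132 30 0 0; python3 - <<'E'
from h import *
c=cap('wrist','w10.png')
E
```

```text
14.0 q [ 1.029  0.904 -0.649  1.796 -0.557  1.033  0.728] p [ 0.5222 -0.099   0.1376] gap -0.0001 F [ -4.6 -45.9  36.2]
x [ 0.986 -0.168  0.005] y [-0.081 -0.499 -0.863] z [ 0.147  0.85  -0.505]
tip now (cab) [-0.1653  0.1054  0.129 ]
N 1 rot [ 0.4 -0.5  0. ]
[-41.5, -5.2, 2.6]
```

View pics/w10.png

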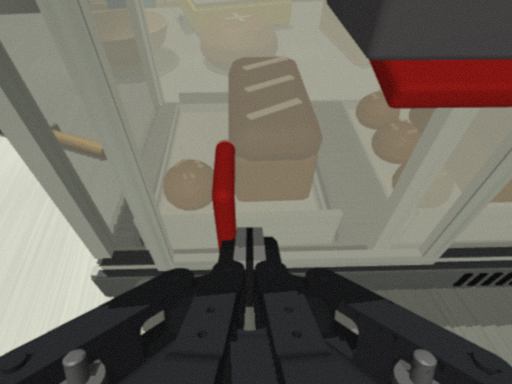

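Request:
{"name": "step_arm", "arguments": {"commands": [{"claw": 0,"x": 0,"y": 0,"z": -5,"wx": 0,"wy": 0,"wz": 0}]}}

```text
t: 14.18
position: [0.5178, -0.0978, 0.1381]
tcp_rot: [-0.497, 0.864, -0.069, 0.039]
contact_force: [1.2, -0.3, 0.4]
finger_gap: 0.0001
```

```bash
python3 st.py;python3 plan.py -.16 .147 .132 30 0 0; python3 - <<'E'
from h import *
c=cap('wrist','w11.png')
i=cv2.imread('pics/w11.png')[100:320,100:400];cv2.imwrite('pics/w11b.png',cv2.resize(i,None,fx=2.6,fy=2.6,interpolation=cv2.INTER_CUBIC))
E
```

```text
14.18 q [ 1.029  0.904 -0.649  1.797 -0.551  1.043  0.725] p [ 0.5178 -0.0978  0.1381] gap 0.0001 F [ 1.2 -0.3  0.4]
x [ 0.987 -0.159 -0.001] y [-0.081 -0.496 -0.864] z [ 0.136  0.854 -0.503]
tip now (cab) [-0.1648  0.1102  0.1296]
N 1 rot [ 0.2  0.1 -0. ]
[-36.9, -4.5, 3.0]
```

View pics/w11b.png

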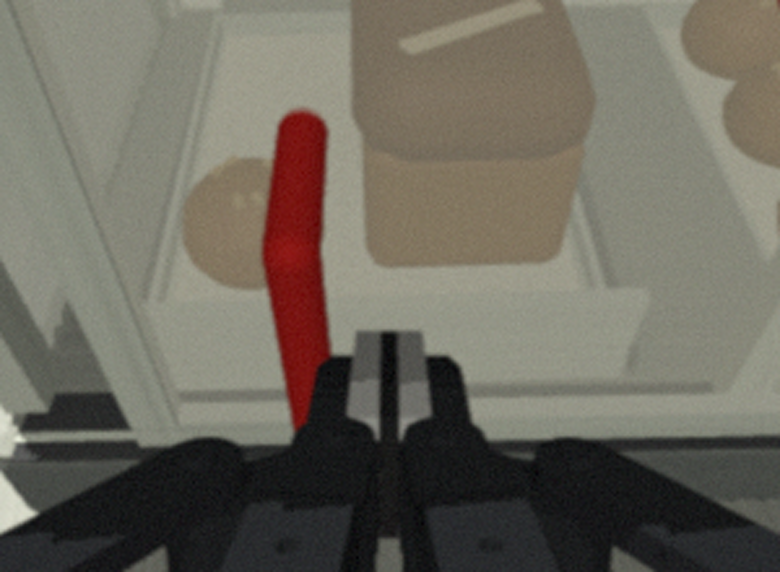

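Request:
{"name": "step_arm", "arguments": {"commands": [{"claw": 0,"x": -7,"y": 0,"z": -1,"wx": 0,"wy": 0,"wz": 0},{"claw": 0,"x": -7,"y": 0,"z": 0,"wx": 0,"wy": 0,"wz": 0}]}}

```text
t: 14.48
position: [0.5037, -0.0942, 0.1386]
tcp_rot: [-0.498, 0.864, -0.068, 0.038]
contact_force: [1.0, -3.7, -0.2]
finger_gap: 0.0
```

```bash
python3 st.py;python3 plan.py -.16 .147 .132 30 0 0
```

```text
14.47 q [ 1.045  0.896 -0.653  1.83  -0.552  1.033  0.741] p [ 0.5037 -0.0942  0.1386] gap 0.0 F [ 1.  -3.7 -0.2]
x [ 0.988 -0.155 -0.002] y [-0.079 -0.494 -0.866] z [ 0.133  0.855 -0.501]
tip now (cab) [-0.1635  0.1246  0.1301]
N 1 rot [0.1 0.3 0. ]
[-22.4, -3.4, 2.2]
```

Request:
{"name": "step_arm", "arguments": {"commands": [{"claw": 0,"x": -6,"y": 0.3,"z": -1,"wx": 0,"wy": 0,"wz": 0},{"claw": 0,"x": -6,"y": 0.3,"z": -0.5,"wx": 0,"wy": 0,"wz": 0},{"claw": 0,"x": -4,"y": 0,"z": -0.5,"wx": 0,"wy": 0,"wz": 0}]}}

```text
t: 14.85
position: [0.4873, -0.0933, 0.1393]
tcp_rot: [-0.499, 0.863, -0.068, 0.038]
contact_force: [1.7, -0.1, -0.7]
finger_gap: 0.0001
```

Request:
{"name": "step_arm", "arguments": {"commands": [{"claw": 0,"x": -3,"y": 0,"z": 0,"wx": 0,"wy": 0,"wz": 0}]}}

```text
t: 14.98
position: [0.4846, -0.0932, 0.1393]
tcp_rot: [-0.498, 0.863, -0.068, 0.038]
contact_force: [1.8, 0.9, -0.1]
finger_gap: -0.0004
```

Request:
{"name": "step_arm", "arguments": {"commands": [{"claw": 0,"x": -3,"y": 0,"z": 0,"wx": 0,"wy": 0,"wz": 0}]}}

```text
t: 15.1
position: [0.4818, -0.0928, 0.1392]
tcp_rot: [-0.498, 0.863, -0.068, 0.038]
contact_force: [1.5, 0.2, 0.4]
finger_gap: -0.0001
```

```bash
python3 st.py;python3 plan.py -.16 .147 .132 30 0 0;  python3 - <<'E'
from h import *
c=cap('wrist','w12.png')
E
```

```text
15.1 q [ 1.074  0.882 -0.657  1.876 -0.552  1.021  0.765] p [ 0.4818 -0.0928  0.1392] gap -0.0001 F [1.5 0.2 0.4]
x [ 0.988 -0.155 -0.002] y [-0.08  -0.494 -0.866] z [ 0.133  0.855 -0.501]
tip now (cab) [-0.1656  0.1465  0.1307]
N 1 rot [0.  0.3 0. ]
[-0.5, -3.9, 4.2]
```

View pics/w12.png

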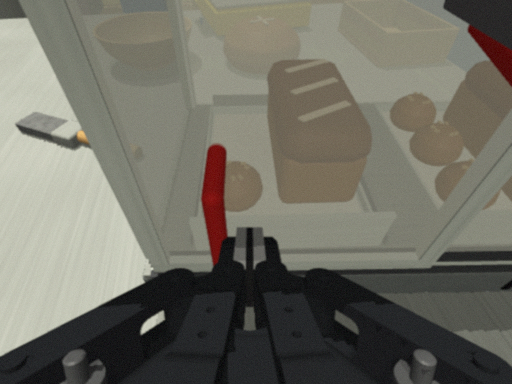

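Request:
{"name": "step_arm", "arguments": {"commands": [{"claw": 0,"x": -3,"y": 0,"z": 0,"wx": 0,"wy": 0,"wz": 0}]}}

```text
t: 15.28
position: [0.4805, -0.0931, 0.1392]
tcp_rot: [-0.498, 0.864, -0.069, 0.039]
contact_force: [10.1, -1.6, -1.0]
finger_gap: -0.0001
```

Request:
{"name": "step_arm", "arguments": {"commands": [{"claw": 0,"x": -3,"y": 0,"z": 0,"wx": 0,"wy": 0,"wz": 0}]}}

```text
t: 15.4
position: [0.4785, -0.0937, 0.1389]
tcp_rot: [-0.497, 0.864, -0.069, 0.04]
contact_force: [8.8, -5.9, -1.2]
finger_gap: 0.0003
```

Request:
{"name": "step_arm", "arguments": {"commands": [{"claw": 0,"x": -2,"y": 0,"z": 0,"wx": 0,"wy": 0,"wz": 0}]}}

```text
t: 15.52
position: [0.4764, -0.0943, 0.1386]
tcp_rot: [-0.496, 0.864, -0.07, 0.041]
contact_force: [10.6, -6.6, -0.4]
finger_gap: -0.0004
```

Request:
{"name": "step_arm", "arguments": {"commands": [{"claw": 0,"x": -2,"y": 0,"z": 0,"wx": 0,"wy": 0,"wz": 0}]}}

```text
t: 15.65
position: [0.4762, -0.0944, 0.1387]
tcp_rot: [-0.496, 0.864, -0.07, 0.042]
contact_force: [18.1, -3.8, -4.5]
finger_gap: -0.0001
```

```bash
python3 - <<'E'
from h import *
c=cap('wrist','w13.png')
i=cv2.imread('pics/w13.png')[:,60:460];cv2.imwrite('pics/w13b.png',cv2.resize(i,None,fx=1.56,fy=1.56,interpolation=cv2.INTER_CUBIC))
E
```

```text
(no output)
```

View pics/w13b.png

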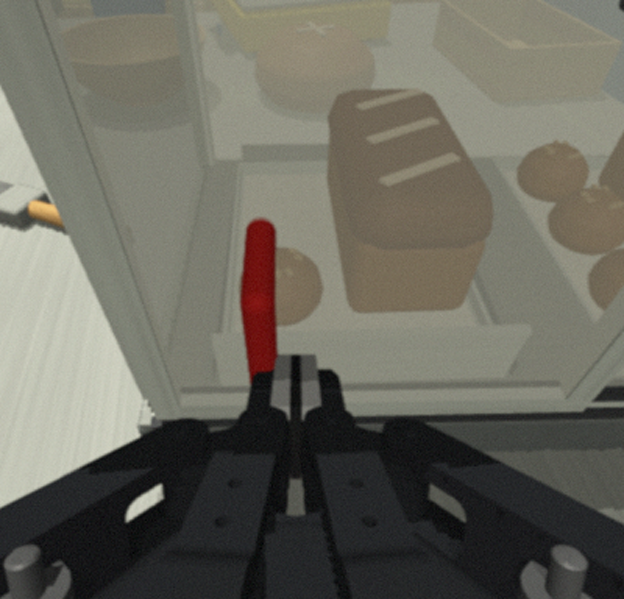

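Request:
{"name": "step_arm", "arguments": {"commands": [{"claw": 0,"x": 6,"y": 0,"z": 0,"wx": 0,"wy": 0,"wz": 0},{"claw": 0,"x": 4,"y": 10,"z": -17,"wx": 0,"wy": 0,"wz": 0},{"claw": 0,"x": 0,"y": 15,"z": -26,"wx": 0,"wy": 0,"wz": 0},{"claw": 0,"x": 0,"y": 20,"z": -35,"wx": 0,"wy": 0,"wz": 0},{"claw": 0,"x": 0,"y": 20,"z": -35,"wx": 0,"wy": 0,"wz": 0},{"claw": 0,"x": 0,"y": 0,"z": 0,"wx": 0,"wy": 0,"wz": 0}]}}

```text
t: 16.45
position: [0.4609, -0.225, 0.1383]
tcp_rot: [-0.497, 0.864, -0.07, 0.039]
contact_force: [0.2, 0.9, 0.1]
finger_gap: -0.0
```

```bash
python3 st.py;python3 plan.py -.3 .046 .18 30 0 0;  python3 - <<'E'
from h import *
c=cap('wrist','w14.png')
i=cv2.imread('pics/w14.png');cv2.imwrite('pics/w14b.png',cv2.resize(i,(800,600),interpolation=cv2.INTER_CUBIC))
E
```

```text
16.45 q [ 1.173  0.934 -0.576  1.643 -0.431  1.281  0.758] p [ 0.4609 -0.225   0.1383] gap -0.0 F [0.2 0.9 0.1]
x [ 0.987 -0.159 -0.003] y [-0.083 -0.496 -0.865] z [ 0.136  0.854 -0.502]
tip now (cab) [-0.2995  0.1459  0.1298]
N 3 rot [ 0.1  0.  -0. ]
[33.2, -14.4, -8.6]
[33.3, -14.4, -8.6]
[33.3, -14.4, -8.5]
```

View pics/w14b.png

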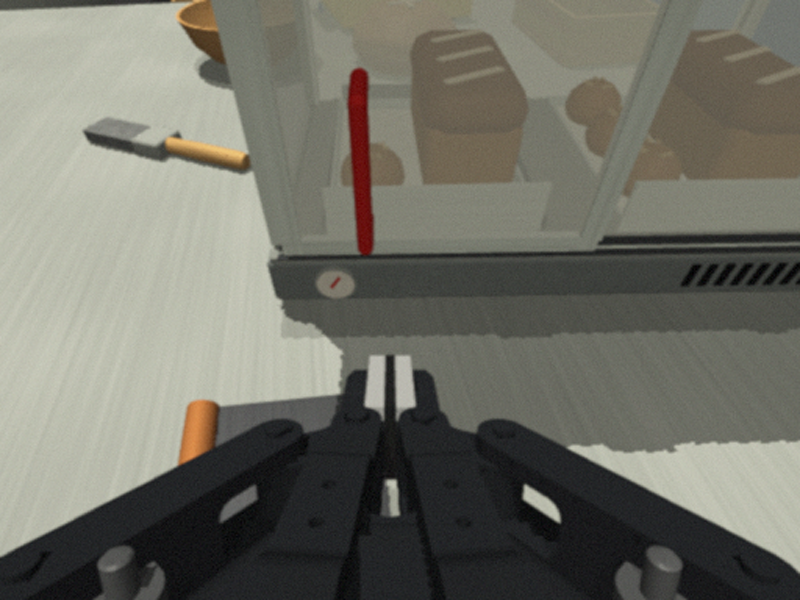

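```bash
python3 - <<'E'
from h import *
c=cap('wrist'); p=np.load('case.npy')
for k,v in {'hT':(-.169,.161,.179),'hB':(-.169,.161,.089),'trL':(-.115,.19,.095),'trR':(-.115,.03,.095),'trLb':(-.115,.19,.055),'dL':(-.14,.235,.055),'doorL':(-.137,.222,.06),'doorR':(-.137,-.004,.06)}.items(): print(k,np.round(proj(c,W(p,[v]))[0]*1.5625))
i=cv2.imread('pics/w14.png')[90:200,150:420];cv2.imwrite('pics/w14c.png',cv2.resize(i,None,fx=2.9,fy=2.9,interpolation=cv2.INTER_CUBIC))
E
```

```text
hT [362.  92.]
hB [368. 233.]
trL [330. 180.]
trR [552. 179.]
trLb [335. 224.]
dL [272. 245.]
doorL [289. 237.]
doorR [593. 237.]
```

View pics/w14c.png

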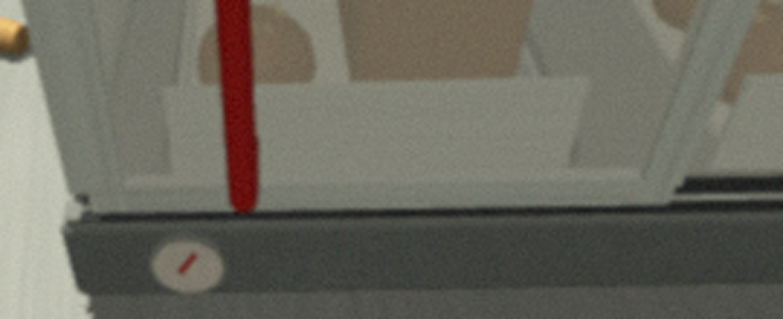

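```bash
python3 plan.py -.25 .044 .19 30 0 0
```

```text
tip now (cab) [-0.2958  0.1462  0.1309]
N 3 rot [ 0.   0.1 -0. ]
[34.0, -24.7, 3.2]
[34.0, -24.7, 3.3]
[34.0, -24.7, 3.3]
```

Request:
{"name": "step_arm", "arguments": {"commands": [{"claw": 0,"x": 34,"y": -24.7,"z": 3.2,"wx": 0,"wy": 0,"wz": 0},{"claw": 0,"x": 34,"y": -24.7,"z": 3.2,"wx": 0,"wy": 0,"wz": 0},{"claw": 0,"x": 34,"y": -24.7,"z": 3.2,"wx": 0,"wy": 0,"wz": 0},{"claw": 0,"x": 0,"y": 0,"z": 0,"wx": 0,"wy": 0,"wz": 0}]}}

```text
t: 17.05
position: [0.5719, -0.1886, 0.201]
tcp_rot: [-0.499, 0.863, -0.065, 0.038]
contact_force: [0.2, -0.5, -0.0]
finger_gap: -0.0002
```

```bash
python3 st.py;python3 plan.py -.18 .044 .198 30 0 0;  python3 - <<'E'
from h import *
c=cap('wrist','w15.png')
i=cv2.imread('pics/w15.png');cv2.imwrite('pics/w15b.png',cv2.resize(i,(800,600),interpolation=cv2.INTER_CUBIC))
p=np.load('case.npy')
for k,v in {'swL':(-.186,.066,.229),'swR':(-.186,.022,.229),'boxL':(-.189,.077,.244),'boxR':(-.189,.011,.244)}.items(): print(k,np.round(proj(c,W(p,[v]))[0]*1.5625))
s=manip.get_state();T=q2R(s['tcp_rot'])
for d in (-.011,0,.011): print('tip',np.round(proj(c,s['position']+T@[0,d,.017])[0]*1.5625))
E
```

```text
17.05 q [ 1.015  0.912 -0.607  1.469 -0.5    1.34   0.592] p [ 0.5719 -0.1886  0.201 ] gap -0.0002 F [ 0.2 -0.5 -0. ]
x [ 0.989 -0.15   0.002] y [-0.073 -0.494 -0.866] z [ 0.13   0.857 -0.499]
tip now (cab) [-0.2458  0.0423  0.1925]
N 2 rot [-0.   0.2  0.2]
[-0.6, -18.8, 27.1]
[-0.7, -18.8, 27.1]
swL [337. 187.]
swR [441. 188.]
boxL [305. 158.]
boxR [472. 159.]
tip [387. 334.]
tip [387. 360.]
tip [387. 386.]
```

View pics/w15b.png

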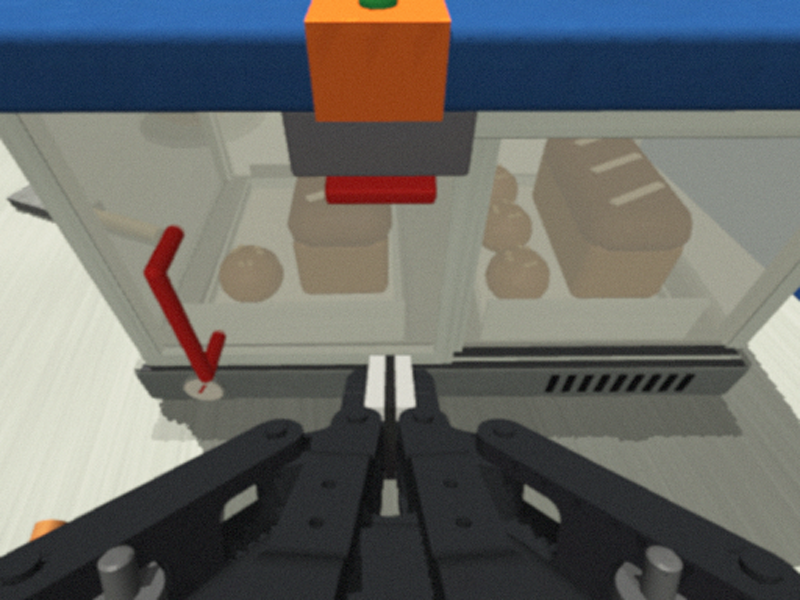

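```bash
python3 -c "
from station import manip; print(manip.tcp_to_tips)"; python3 plan.py -.187 .046 .197 30 0 0 3
```

```text
0.017
tip now (cab) [-0.2476  0.0439  0.1908]
N 3 rot [0.  0.2 0.1]
[-0.6, -11.9, 16.5]
[-0.6, -11.9, 16.5]
[-0.7, -11.9, 16.5]
```

Request:
{"name": "step_arm", "arguments": {"commands": [{"claw": 0,"x": -1,"y": -11.9,"z": 16.5,"wx": 0,"wy": 0,"wz": 0},{"claw": 0,"x": -1,"y": -11.9,"z": 16.5,"wx": 0,"wy": 0,"wz": 0},{"claw": 0,"x": -1,"y": -11.9,"z": 16.5,"wx": 0,"wy": 0,"wz": 0},{"claw": 0,"x": 0,"y": 0,"z": 0,"wx": 0,"wy": 0,"wz": 0}]}}

```text
t: 17.6
position: [0.5757, -0.1297, 0.2056]
tcp_rot: [-0.499, 0.863, -0.067, 0.037]
contact_force: [-0.6, -0.7, 0.1]
finger_gap: -0.0002
```

```bash
python3 st.py;python3 plan.py -.187 .044 .22 30 0 0;  python3 - <<'E'
from h import *
c=cap('wrist','w16.png')
i=cv2.imread('pics/w16.png');cv2.imwrite('pics/w16b.png',cv2.resize(i,(800,600),interpolation=cv2.INTER_CUBIC))
p=np.load('case.npy')
for k,v in {'swL':(-.186,.066,.229),'swR':(-.186,.022,.229),'boxL':(-.189,.077,.244),'boxR':(-.189,.011,.244)}.items(): print(k,np.round(proj(c,W(p,[v]))[0]*1.5625))
E
```

```text
17.6 q [ 0.979  0.87  -0.634  1.579 -0.545  1.234  0.589] p [ 0.5757 -0.1297  0.2056] gap -0.0002 F [-0.6 -0.7  0.1]
x [ 0.988 -0.152 -0.002] y [-0.078 -0.494 -0.866] z [ 0.131  0.856 -0.5  ]
tip now (cab) [-0.187   0.048   0.1971]
N 1 rot [-0.   0.5  0.1]
[3.8, -19.9, -11.5]
swL [338. 295.]
swR [467. 295.]
boxL [298. 268.]
boxR [510. 269.]
```

View pics/w16b.png

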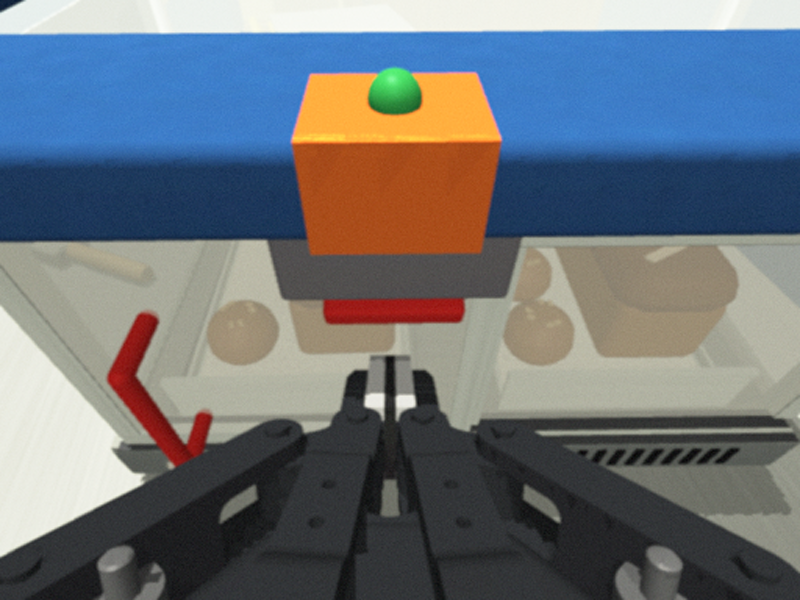

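```bash
python3 - <<'E'
from h import *
c=cap('wrist');p=np.load('case.npy');s=manip.get_state();T=q2R(s['tcp_rot'])
def at(uv,d):
    d_=np.linalg.inv(c['camera_matrix'])@[uv[0]/1.5625,uv[1]/1.5625,1]*d
    w=np.array(c['eye'])+np.array(c['rotation'])@(d_*[1,-1,-1]); return w
for n,uv,w0,px in [('sw',(394,322),.044,138),('box',(396,298),.066,227),('clip',(397,253),.040,172),('sw+',(394,322),.044,136),('sw-',(394,322),.044,140)]:
    d=c['camera_matrix'][0][0]*w0/(px/1.5625); w=at(uv,d); print(n,round(d,4),np.round(w,4),'cab',np.round(toC(p,w)[0],4),'tool',np.round(T.T@(w-s['position']),4))
q=(s['position']+T@[0,0,.017]-c['eye'])@c['rotation'];print('tip cam',q, 'cam in tool',T.T@(c['eye']-s['position']),np.round(T.T@c['rotation'],3))
E
```

```text
sw 0.1455 [ 0.5772 -0.1289  0.2295] cab [-0.2007  0.0465  0.2295] tool [ 0.0005 -0.0234 -0.0092]
box 0.1327 [ 0.5771 -0.1322  0.244 ] cab [-0.204  0.046  0.244] tool [ 0.001  -0.0343 -0.0193]
clip 0.1061 [ 0.5754 -0.1429  0.2704] cab [-0.2148  0.046   0.2704] tool [ 0.0009 -0.0518 -0.0419]
sw+ 0.1477 [ 0.5774 -0.1275  0.2278] cab [-0.1993  0.0465  0.2278] tool [ 0.0005 -0.0227 -0.0071]
sw- 0.1434 [ 0.5769 -0.1302  0.231 ] cab [-0.2021  0.0465  0.231 ] tool [ 0.0005 -0.0241 -0.0111]
tip cam [ 0.00100894 -0.02300689 -0.17713791] cam in tool [-0.00076936 -0.07132525 -0.14676902] [[ 1.    -0.001  0.001]
 [-0.    -0.961 -0.278]
 [ 0.002  0.278 -0.961]]
```

Request:
{"name": "step_arm", "arguments": {"commands": [{"claw": 0,"x": 1,"y": -5,"z": 8.7,"wx": 0,"wy": 0,"wz": 0},{"claw": 0,"x": 0,"y": -4.3,"z": -2.5,"wx": 0,"wy": 0,"wz": 0},{"claw": 0,"x": 0,"y": -4.3,"z": -2.5,"wx": 0,"wy": 0,"wz": 0}]}}

```text
t: 18.08
position: [0.5787, -0.1228, 0.2149]
tcp_rot: [-0.498, 0.864, -0.068, 0.038]
contact_force: [-0.9, -0.1, -3.1]
finger_gap: -0.0001
```

```bash
python3 st.py; python3 - <<'E'
from h import *
c=cap('wrist','w17.png')
i=cv2.imread('pics/w17.png')[130:300,100:400];cv2.imwrite('pics/w17b.png',cv2.resize(i,None,fx=2.6,fy=2.6,interpolation=cv2.INTER_CUBIC))
E
```

```text
18.07 q [ 0.972  0.855 -0.639  1.583 -0.555  1.231  0.576] p [ 0.5787 -0.1228  0.2149] gap -0.0001 F [-0.9 -0.1 -3.1]
x [ 0.988 -0.156 -0.002] y [-0.08  -0.494 -0.866] z [ 0.134  0.855 -0.501]
```

View pics/w17b.png

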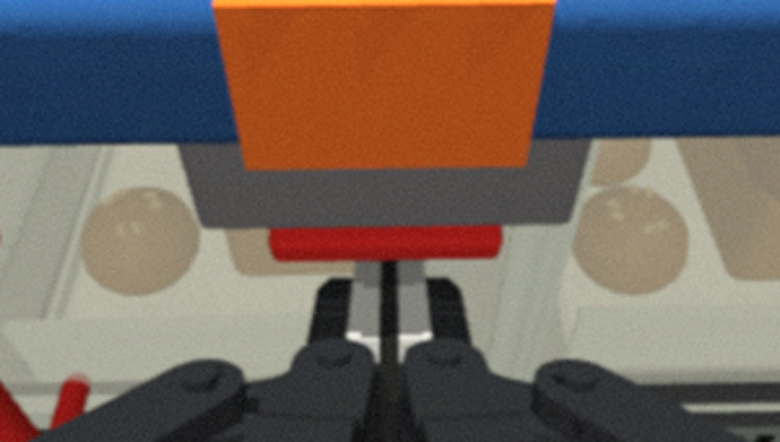

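Request:
{"name": "step_arm", "arguments": {"commands": [{"claw": 0,"x": 0,"y": -2.6,"z": -1.5,"wx": 0,"wy": 0,"wz": 0}]}}

```text
t: 18.25
position: [0.5786, -0.1233, 0.2173]
tcp_rot: [-0.498, 0.864, -0.069, 0.038]
contact_force: [-0.3, -2.2, -2.5]
finger_gap: 0.0001
```

Request:
{"name": "step_arm", "arguments": {"commands": [{"claw": 0,"x": 0,"y": -2.6,"z": -1.5,"wx": 0,"wy": 0,"wz": 0}]}}

```text
t: 18.38
position: [0.5786, -0.1236, 0.2202]
tcp_rot: [-0.498, 0.864, -0.069, 0.038]
contact_force: [-1.2, -5.2, -2.6]
finger_gap: -0.0
```

Request:
{"name": "step_arm", "arguments": {"commands": [{"claw": 0,"x": 0,"y": -2.6,"z": -1.5,"wx": 0,"wy": 0,"wz": 0}]}}

```text
t: 18.5
position: [0.5786, -0.1238, 0.2231]
tcp_rot: [-0.497, 0.864, -0.069, 0.038]
contact_force: [-0.6, -4.3, -9.7]
finger_gap: -0.0001
```

```bash
python3 st.py; python3 - <<'E'
from h import *
c=cap('wrist','w18.png')
i=cv2.imread('pics/w18.png')[130:300,100:400];cv2.imwrite('pics/w18b.png',cv2.resize(i,None,fx=2.6,fy=2.6,interpolation=cv2.INTER_CUBIC))
E
```

```text
18.5 q [ 0.974  0.844 -0.64   1.578 -0.558  1.242  0.567] p [ 0.5786 -0.1238  0.2231] gap -0.0001 F [-0.6 -4.3 -9.7]
x [ 0.988 -0.157 -0.002] y [-0.081 -0.496 -0.865] z [ 0.134  0.854 -0.502]
```

View pics/w18b.png

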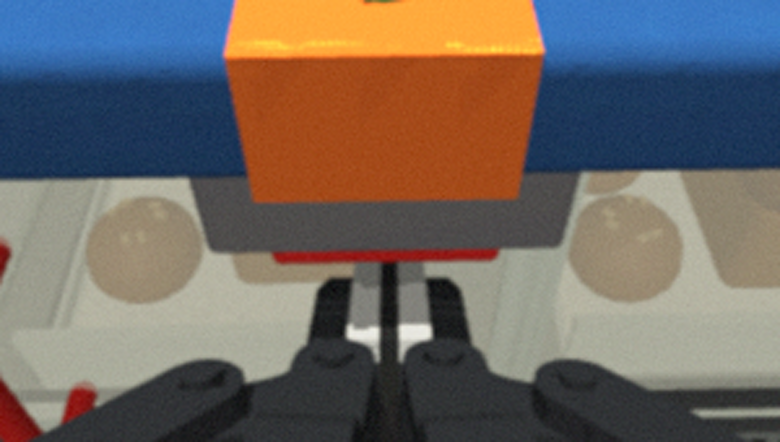

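Request:
{"name": "step_arm", "arguments": {"commands": [{"claw": 0,"x": 0,"y": -2,"z": -1.2,"wx": 0,"wy": 0,"wz": 0}]}}

```text
t: 18.68
position: [0.5784, -0.1239, 0.2237]
tcp_rot: [-0.497, 0.864, -0.069, 0.038]
contact_force: [4.4, 0.6, -23.2]
finger_gap: 0.0001
```

Request:
{"name": "step_arm", "arguments": {"commands": [{"claw": 0,"x": 0,"y": -1.5,"z": -0.9,"wx": 0,"wy": 0,"wz": 0}]}}

```text
t: 18.8
position: [0.5782, -0.124, 0.224]
tcp_rot: [-0.496, 0.865, -0.07, 0.037]
contact_force: [7.3, 2.6, -34.7]
finger_gap: 0.0
```

```bash
python3 st.py; python3 - <<'E'
from h import *
c=cap('wrist','w19.png')
i=cv2.imread('pics/w19.png')[130:300,100:400];cv2.imwrite('pics/w19b.png',cv2.resize(i,None,fx=2.6,fy=2.6,interpolation=cv2.INTER_CUBIC))
E
```

```text
18.8 q [ 0.973  0.841 -0.639  1.577 -0.556  1.243  0.563] p [ 0.5782 -0.124   0.224 ] gap 0.0 F [  7.3   2.6 -34.7]
x [ 0.988 -0.157 -0.005] y [-0.083 -0.498 -0.863] z [ 0.133  0.853 -0.505]
```

View pics/w19b.png

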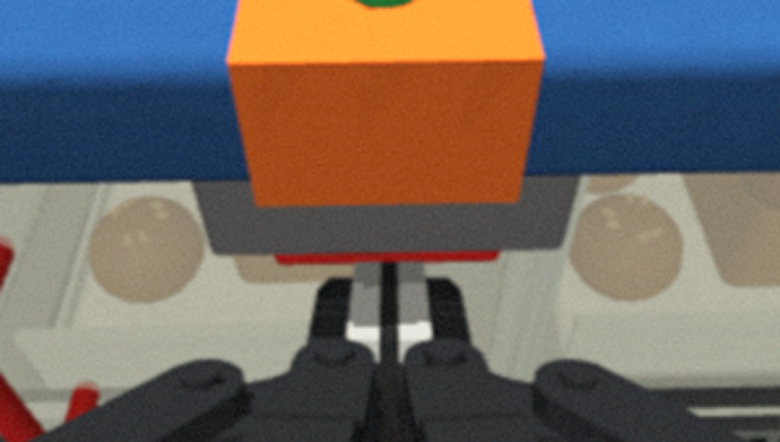

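Request:
{"name": "step_arm", "arguments": {"commands": [{"claw": 0,"x": 0,"y": 9,"z": 5,"wx": 0,"wy": 0,"wz": 0},{"claw": 0,"x": 0,"y": 13,"z": 7.5,"wx": 0,"wy": 0,"wz": 0},{"claw": 0,"x": 0,"y": 15,"z": -26,"wx": 0,"wy": 0,"wz": 0},{"claw": 0,"x": 0,"y": 25,"z": -43,"wx": 0,"wy": 0,"wz": 0},{"claw": 0,"x": 0,"y": 25,"z": -43,"wx": 0,"wy": 0,"wz": 0},{"claw": 0,"x": 0,"y": 0,"z": 0,"wx": 0,"wy": 0,"wz": 0}]}}

```text
t: 19.6
position: [0.558, -0.2546, 0.2012]
tcp_rot: [-0.498, 0.863, -0.07, 0.039]
contact_force: [1.2, 0.8, -0.5]
finger_gap: 0.0001
```

```bash
python3 st.py; python3 - <<'E'
from h import *
c=cap('wrist','w20.png')
i=cv2.imread('pics/w20.png');cv2.imwrite('pics/w20b.png',cv2.resize(i,(800,600),interpolation=cv2.INTER_CUBIC))
E
```

```text
19.6 q [ 1.062  0.949 -0.579  1.354 -0.462  1.457  0.592] p [ 0.558  -0.2546  0.2012] gap 0.0001 F [ 1.2  0.8 -0.5]
x [ 0.987 -0.161 -0.002] y [-0.082 -0.494 -0.866] z [ 0.138  0.855 -0.501]
```

View pics/w20b.png

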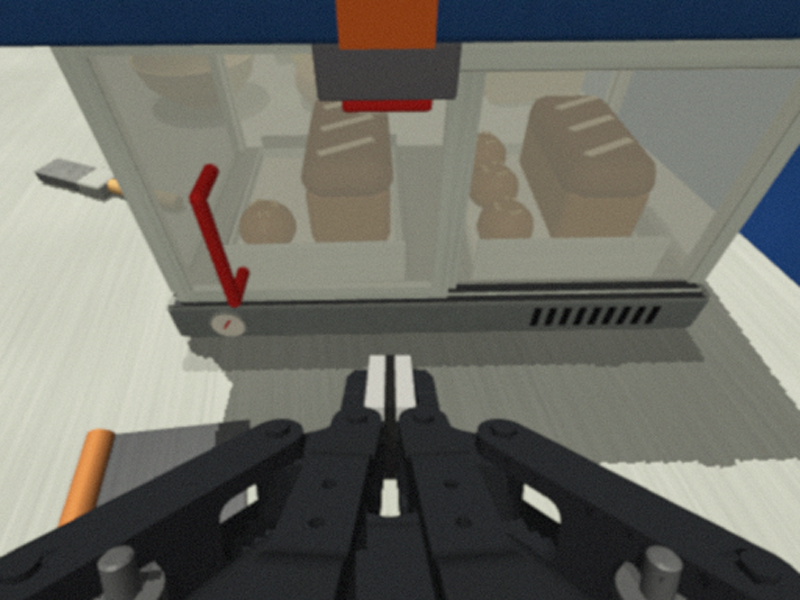

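```bash
python3 - <<'E'
from h import *
from scipy.optimize import least_squares
c=cap('wrist'); p0=np.array([.648,.0522,1.4358])
i=cv2.imread('pics/w20.png')
cv2.imwrite('pics/w20c.png',cv2.resize(i[90:220,90:300],None,fx=3.8,fy=3.8,interpolation=cv2.INTER_CUBIC))
cv2.imwrite('pics/w20d.png',cv2.resize(i[20:220,280:480],None,fx=3,fy=3,interpolation=cv2.INTER_CUBIC))
E
```

```text
(no output)
```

View pics/w20c.png

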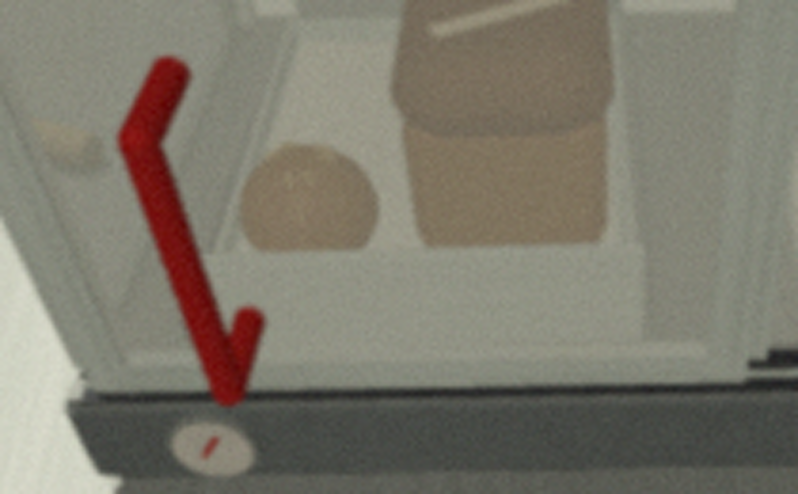

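View pics/w20d.png

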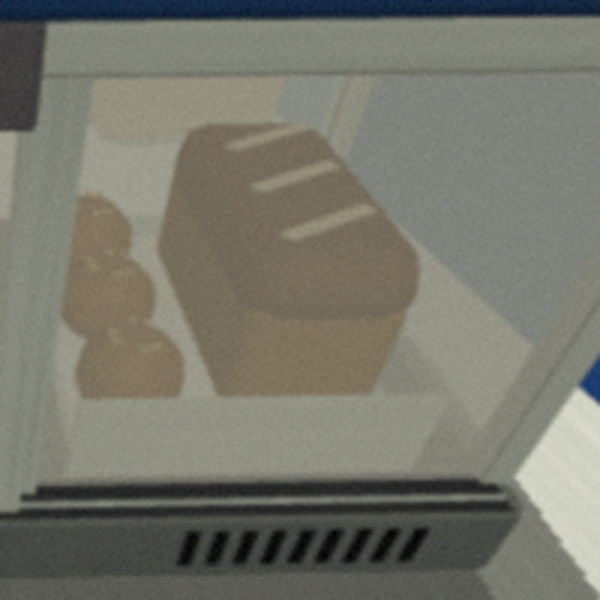

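```bash
python3 - <<'E'
from h import *
from scipy.optimize import least_squares
c=cap('wrist')
names=['deckL','deckR','boxL','boxR','hT','hB','trR','trRb','dRb','dLb']
ob=np.array([(108.4,195.3),(452.7,190.7),(204.2,64),(293.1,62.7),(126.8,126.3),(151,192),(259,154.5),(258.4,180.8),(286.8,189.5),(113.7,192.6)])
def PT(v):
    hd,tx,bs,zb=v[3:7]
    return [(-.14,.235,.055),(-.14,-.235,.055),(-.189,bs+.033,.244),(-.189,bs-.033,.244),(-.169,hd,.177),(-.169,hd,.091),(tx,.03,.095),(tx,.03,.055),(-.137,hd-.165,zb),(-.137,hd+.061,zb)]
f=lambda v:(proj(c,W(v,PT(v)))-ob).ravel()
for loss in('linear','soft_l1'):
    r=least_squares(f,[.648,.0522,1.43,.161,-.115,.0445,.06],loss=loss)
    print(np.round(r.x,4)); print(dict(zip(names,np.round(f(r.x).reshape(-1,2),1).tolist())))
    J=r.jac;print('sd',np.round(np.sqrt(np.diag(np.linalg.inv(J.T@J)))*1.5,4))
E
```

```text
[ 0.647   0.0582  1.438   0.1608 -0.1158  0.0447  0.0556]
{'deckL': [-3.3, -1.2], 'deckR': [2.8, -3.0], 'boxL': [0.7, 1.8], 'boxR': [-0.7, 2.1], 'hT': [1.0, 1.5], 'hB': [-1.1, -2.0], 'trR': [0.3, 2.0], 'trRb': [0.2, -2.0], 'dRb': [-2.1, -0.6], 'dLb': [1.9, -0.6]}
sd [0.0011 0.0011 0.0063 0.0014 0.0024 0.0015 0.0021]
[ 0.6463  0.0585  1.4422  0.1608 -0.1159  0.0447  0.0553]
{'deckL': [-3.6, -0.7], 'deckR': [2.3, -3.6], 'boxL': [0.7, 1.9], 'boxR': [-0.7, 2.0], 'hT': [0.8, 1.8], 'hB': [-1.2, -1.7], 'trR': [0.0, 2.0], 'trRb': [0.0, -2.0], 'dRb': [-2.2, -0.5], 'dLb': [1.7, -0.1]}
sd [0.002  0.0035 0.0149 0.0024 0.0078 0.0021 0.0034]
```

```bash
python3 - <<'E'
from h import *
c=cap('wrist','w21.png'); p=[.647,.0582,1.438]
for z in (.229,.238,.244): print(z,proj(c,W(p,[(-.186,.0447,z)]))[0]-[0,1.9])
i=c['pixels'][:,:,::-1]
m=manip.masks_of('wrist','switch_edge')[:1]; print([(a['conf'],a['extent']) for a in m])
cv2.imwrite('pics/w21c.png',cv2.resize(i[20:90,190:310],None,fx=6,fy=6,interpolation=cv2.INTER_CUBIC))
cap('top','t21.png')
i=cv2.imread('pics/t21.png');cv2.imwrite('pics/t21b.png',cv2.resize(i,(800,600),interpolation=cv2.INTER_CUBIC))
E
```

```text
0.229 [249.06756109  81.50465361]
0.238 [249.0363884   70.38306549]
0.244 [249.01459561  62.60797599]
[(0.56, [250.7, 73.2, 61.7, 7.4])]
```

View pics/w21c.png

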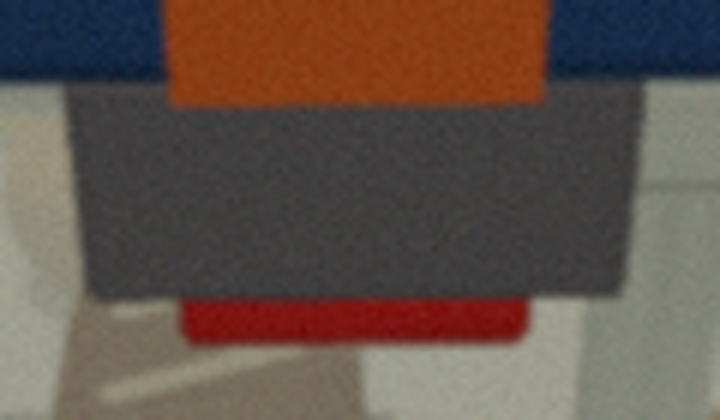

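View pics/t21b.png

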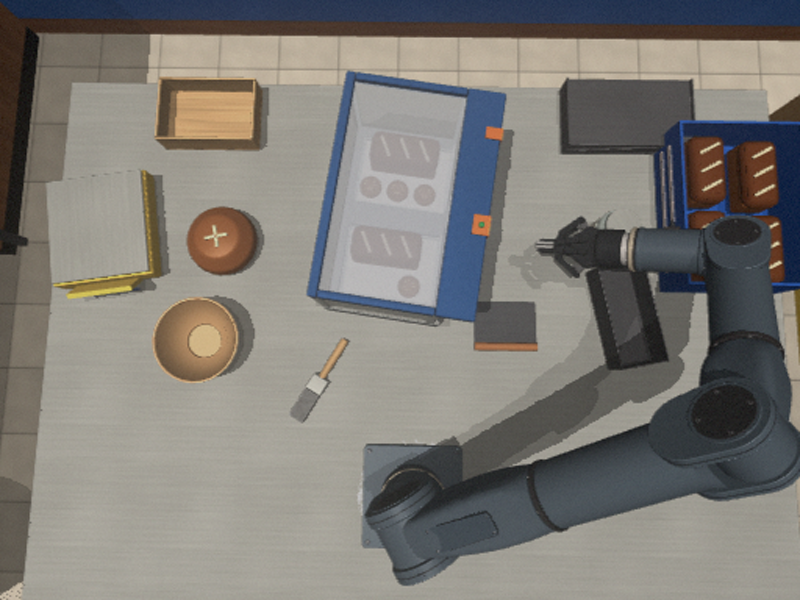

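```bash
python3 st.py; python3 - <<'E'
from h import *
c=cap('wrist','w22.png'); p=[.647,.0582,1.438]
b=proj(c,W(p,[(-.189,.0447,.244)]))[0]
for a in np.array([0,.1,.2,.3,.33,.4]):
    z=.229+.009*a/.4; print(a,(proj(c,W(p,[(-.186,.0447,z)]))[0]-b)[1])
for f in ('w20','w22'):
    i=cv2.imread(f'pics/{f}.png').astype(int); col=i[30:95,240:260].mean(1)
    red=(col[:,2]>90)&(col[:,1]<40); print(f,30+np.where(red)[0], np.round(col[30:52,2]).tolist())
E
```

```text
19.9 q [ 1.058  0.946 -0.583  1.359 -0.463  1.455  0.591] p [ 0.5587 -0.2491  0.2028] gap 0.0001 F [-0.5 -0.1 -0.3]
x [ 0.988 -0.153 -0.002] y [-0.078 -0.493 -0.866] z [ 0.132  0.856 -0.5  ]
0.0 17.22793282383988
0.1 14.504319072024302
0.2 11.742182358970013
0.3 8.940699556774007
0.33 8.09245627258096
0.4 6.099023918723546
w20 [64 65 66 67 68 69 70] [63.0, 63.0, 62.0, 71.0, 103.0, 125.0, 128.0, 125.0, 124.0, 119.0, 108.0, 112.0, 138.0, 141.0, 141.0, 139.0, 139.0, 139.0, 140.0, 140.0, 139.0, 139.0]
w22 [70 71 72 73 74 75] [64.0, 65.0, 64.0, 64.0, 63.0, 63.0, 63.0, 63.0, 62.0, 82.0, 121.0, 127.0, 127.0, 125.0, 122.0, 115.0, 108.0, 121.0, 134.0, 138.0, 137.0, 136.0]
```

```bash
python3 - <<'E'
from h import *
import json
c=cap('wrist');s=manip.get_state();T=q2R(s['tcp_rot']);ct=T.T@(c['eye']-s['position']);cr=T.T@c['rotation']
L=[json.loads(l) for l in open('log.jsonl')]
p=[.647,.0582,1.438]
for f,t in [('w1',5.325),('w15',17.05),('w16',17.6),('w17',18.07),('w18',18.5),('w19',18.8),('w20',19.6),('w22',19.9)]:
    d=min(L,key=lambda d:abs(d['t']-t)); A=q2R(d['tcp_rot'])
    k=dict(eye=d['position']+A@ct,rotation=A@cr,camera_matrix=c['camera_matrix'])
    b=proj(k,W(p,[(-.189,.0447,.244)]))[0]
    u=int(b[0]); i=cv2.imread(f'pics/{f}.png').astype(float)
    best=[]
    for uu in (u-22,u+22) if f in('w17','w18','w19') else range(u-12,u+13,4):
        col=i[:,uu-2:uu+3].mean(1); r=col[:,2]-col[:,1]
        lo_=max(0,int(b[1])-25);seg=r[lo_:int(b[1])+60]
        # red (not orange: green low)
        m=(col[:,2]>80)&(col[:,1]<45); idx=[j for j in np.where(m)[0] if lo_<j<b[1]+60]
        if idx:
            # subpixel: sum of saturation over half
            h=max(seg[np.array(idx)-lo_])/2; a0,b0=idx[0],idx[-1]
            while r[a0-1]>h and col[a0-1,1]<60:a0-=1
            while r[b0+1]>h:b0+=1
            best.append((b0-a0+1,a0,b0))
    g=np.median([x[0] for x in best]) if best else None
    pr=[(proj(k,W(p,[(-.186,.0447,.229+.009*a/.4)]))[0]-b)[1] for a in (0,.4)]
    ang=.4*(g-pr[0])/(pr[1]-pr[0]) if g else None
    print(f,d['t'],'gap',g,'model off/on',np.round(pr,1),'angle',ang)
E
```

```text
w1 5.325 gap 15.0 model off/on [16.5  5.9] angle 0.055145116787316074
w15 17.05 gap 17.0 model off/on [18.5  6.1] angle 0.04742491190413022
w16 17.6 gap 15.0 model off/on [16.7  4.5] angle 0.056480990107028735
w17 18.075 gap 12.0 model off/on [14.4  3.3] angle 0.0874800526967748
w18 18.5 gap 4.0 model off/on [13.1  2.8] angle 0.3516353189537805
w19 18.8 gap 3.0 model off/on [12.8  2.7] angle 0.38680570100009587
w20 19.6 gap 7.0 model off/on [17.3  6.2] angle 0.3701456010915268
w22 19.9 gap 7.0 model off/on [17.2  6.1] angle 0.3674420355807986
```

```bash
python3 - <<'E'
from h import *
import json
c=cap('wrist');s=manip.get_state();T=q2R(s['tcp_rot']);ct=T.T@(c['eye']-s['position']);cr=T.T@c['rotation']
L=[json.loads(l) for l in open('log.jsonl')]
p=[.647,.0582,1.438]
for f,t in [('w1',5.325),('w15',17.05),('w16',17.6),('w20',19.6),('w22',19.9)]:
    d=min(L,key=lambda d:abs(d['t']-t)); A=q2R(d['tcp_rot'])
    k=dict(eye=d['position']+A@ct,rotation=A@cr,camera_matrix=c['camera_matrix'])
    b=proj(k,W(p,[(-.189,.0447,.244)]))[0]; i=cv2.imread(f'pics/{f}.png').astype(float)
    gs=[]
    for uu in range(int(b[0])-18,int(b[0])+19,3):
        col=i[:,uu-1:uu+2].mean(1); r=col[:,2]-col[:,1]
        lo_=int(b[1])-8; w=r[lo_:lo_+45]; cand=np.where((w>60)&(col[lo_:lo_+45,1]<45))[0]
        if len(cand)==0: continue
        a0=lo_+cand[0];e0=lo_+cand[-1]; pk=np.median(r[a0+1:e0])
        top=a0
        bt=r[a0-5];h=(pk+bt)/2; j=a0
        while r[j-1]>h:j-=1
        top=j-(r[j]-h)/(r[j]-r[j-1])
        bt=r[e0+6];h=(r[e0-1]+bt)/2;j=e0
        while r[j+1]>h:j+=1
        bot=j+(r[j]-h)/(r[j]-r[j+1])
        gs.append(bot-top)
    g=np.median(gs)
    pr=[(proj(k,W(p,[(-.186,.0447,.229+.009*a/.4)]))[0]-b)[1] for a in (0,.4)]
    print(f,len(gs),'gap %.2f sd %.2f'%(g,np.std(gs)),np.round(pr,1),'angle %.3f'%(.4*(g-pr[0])/(pr[1]-pr[0])))
E
```

```text
w1 13 gap 15.26 sd 0.12 [16.5  5.9] angle 0.045
w15 13 gap 17.42 sd 0.05 [18.5  6.1] angle 0.034
w16 13 gap 15.36 sd 0.09 [16.7  4.4] angle 0.045
w20 13 gap 7.07 sd 0.11 [17.3  6.2] angle 0.368
w22 13 gap 7.06 sd 0.08 [17.2  6.1] angle 0.365
```

```bash
python3 - <<'E'
import numpy as np; np.save('case.npy',np.array([.647,.0582,1.438]))
from h import *
p=np.load('case.npy')
A=q2R([-0.496,0.865,-0.07,0.037]);P=np.array([.5782,-.124,.224])
for v in ([0,-.011,-.007],[0,-.011,.017],[0,-.011,-.02]): print(toC(p,P+A@v))
E
python3 plan.py -.23 .0447 .195 12 0 0
```

```text
[[-0.19018648  0.04401139  0.2370294 ]]
[[-0.16948359  0.04354733  0.22489782]]
[[-0.20140054  0.04426275  0.24360066]]
tip now (cab) [-0.3024  0.0466  0.194 ]
N 3 rot [ 6.  -0.4 -0.2]
[0.2, -10.6, 21.0]
[0.4, -8.4, 22.0]
[0.6, -6.0, 22.8]
```

Request:
{"name": "step_arm", "arguments": {"commands": [{"claw": 0,"x": 0.2,"y": -10.6,"z": 21,"wx": 6,"wy": -0.4,"wz": -0.2},{"claw": 0,"x": 0.4,"y": -8.4,"z": 22,"wx": 6,"wy": -0.4,"wz": -0.2},{"claw": 0,"x": 0.6,"y": -6,"z": 22.8,"wx": 6,"wy": -0.4,"wz": -0.2},{"claw": 0,"x": 0,"y": 0,"z": 0,"wx": 0,"wy": 0,"wz": 0}]}}

```text
t: 20.55
position: [0.5694, -0.1798, 0.1967]
tcp_rot: [-0.629, 0.775, -0.052, 0.04]
contact_force: [0.3, -0.4, 0.8]
finger_gap: 0.0004
```

```bash
python3 st.py;python3 plan.py -.157 .0447 .203 12 0 0 4;  python3 - <<'E'
from h import *
c=cap('wrist','w23.png')
i=cv2.imread('pics/w23.png');cv2.imwrite('pics/w23b.png',cv2.resize(i,(800,600),interpolation=cv2.INTER_CUBIC))
E
```

```text
20.55 q [ 1.07   1.1   -0.676  1.426 -0.598  1.464  0.662] p [ 0.5694 -0.1798  0.1967] gap 0.0004 F [ 0.3 -0.4  0.8]
x [ 0.991 -0.131 -0.003] y [-0.03  -0.204 -0.979] z [ 0.127  0.97  -0.206]
tip now (cab) [-0.2296  0.0455  0.1932]
N 4 rot [-0.  0. -0.]
[0.2, -6.1, 17.2]
[0.2, -6.2, 17.2]
[0.2, -6.2, 17.2]
[0.2, -6.2, 17.2]
```

View pics/w23b.png

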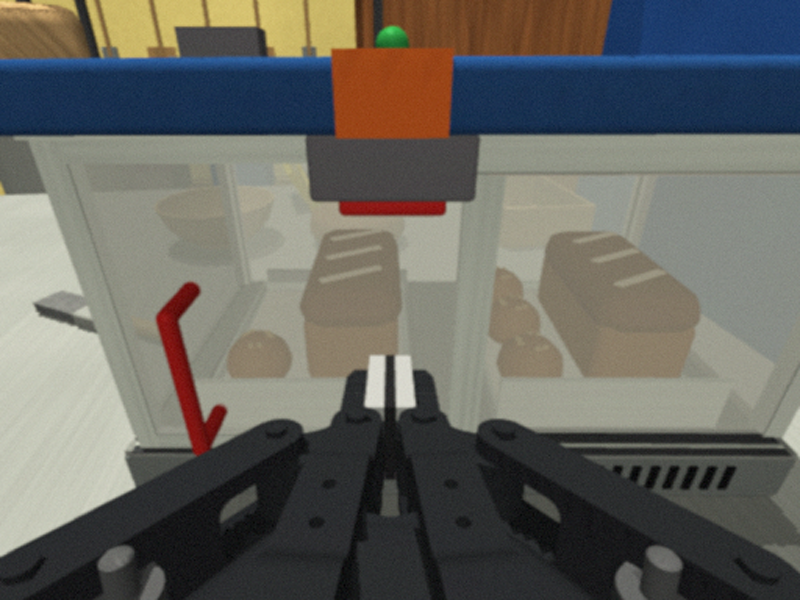

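```bash
python3 - <<'E'
from station import manip
print(manip.finish_job())
E
```

```text
the job is handed in; nothing more can be done
None
```

I pushed the tray home, slid the door shut, switched the rocker on and handed the job in at about 20.6 s. The arm was clear of everything, and no verdict was reported.

**Last checks**
- **Tray:** the force rose to about 28 N in all against the back stop. A fit of the wrist picture puts the front wall at cabinet x = -0.116 m (home is -0.115). The loaf and roll are upright on the tray in the last picture.
- **Door:** the force rose to about 18 N at the end stop. The fit puts the handle at y = 0.161 m, which is shut, with an uncertainty of about 1.5 mm.
- **Rocker:** it was pressed to a hard stop at about 35 N. In the last, near-level view its front edge shows about 5.9 mm below the grey box. 6 mm means on and 15 mm means off.
- **Bystanders:** boule, basket, brush, scraper and tin sit where they started in the top view. The jar was partly hidden by the arm there, so its position is only partly confirmed.

**What disagreed**
- **Cabinet position:** my first fit from a wrist picture was about 14 mm off along the cabinet's depth. Later close views agreed with the fixed cameras instead, and I used those.
- **Finger reach:** the shut fingers seem to reach about 24 mm less far forward than the stated 17 mm ahead of the TCP.
- **Door push force:** while I was sliding the door, the fingers pressed on the handle with about 59 N for a moment before I backed off. I took this to be the fingers rather than the gripper's body, but could not confirm it.
- **Rocker angle:** an earlier, steeper view gave about 0.37 rad, with a bias that could have meant as little as 0.33. The near-level view settled it in favour of fully on.

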